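# Sort two chair bolts by thread pitch on sloping gauge plates

### The arm

A 6-joint arm with a two-finger parallel gripper is mounted at the origin on the work surface. World frame = base frame: x ahead of the robot, y to its left, z up, the work surface at z = 0. Lengths are in m, angles in rad, forces in N, time in s.
With the tool pointing down it reaches from about 0.4 to 0.825 m from the base axis. Payload 7 kg.
Tool frame: the origin (TCP) lies on the centre line of the jaws, within the pads' length; the fingertips stand 25 mm ahead of it and the grasp point (between the pads) lies 6 mm ahead of it; z points along the fingers, y is the direction in which the jaws open and shut (so a half turn about z gives the same grasp; the last joint's range is limited). The gripper opens to 88 mm and grips with 3 to 60 N. Pads are 19 mm wide; open, the fingers measure 130 mm over their backs; the gripper's body (78 mm by 193 mm) begins 47 mm behind the grasp point.
Start: joints at [0.288, 0.359, 0.012, 0, -1.224, -0.288], TCP at [0.675, -0, 0.252] pointing down, gripper open.
Joint ranges: [-3.07, 3.07], [-1.43, 2.12], [-1.02, 1.25], [-3.03, 1.67], [-3.05, -0], [-3.03, 3.03]. Speed limits (rad/s): [2.39, 2.39, 3.01, 3.14, 3.14, 3.14].

### API

Orientations are given as [roll, pitch, yaw] about the fixed x, y, z axes, in that order (R = Rz(yaw) Ry(pitch) Rx(roll)).
In Python, from station import * gives the robot as it stands. The module is installed in compiled form; this text tells all that it offers.
- The arm moves only by the tool step_arm, never from a script. Its argument "commands" is text: rows parted by semicolons, each of 6 numbers parted by spaces: the shift along the tool's x, y, z in mm, then the turn, a rotation vector about the tool's x, y, z in rad. A call has 1 to 8 rows; each row shifts and turns the commanded pose from where the row before left it, along the tool's axes as they then stand; what a row does not reach is not made up. A row lasts 1/8 s, in which the tool goes at most 62.5 mm and 10.7 degrees, less where a joint would pass 70% of its speed; a pose out of reach is approached as far as the arm can. A call is refused whole if a number of a shift passes 62.5 or a number of a turn 0.188, either way. A call with a gripper value outside its range is refused whole. "jaw" is the finger opening in mm, from 0 to 87.6, set as the call begins (left out, the last holds). The fingers move at their own pace and stop on an object; "grip_force" is the grip in N (left out, the last holds). Time passes only in rows, so rows that do not move let the fingers close. It gives the time, the measured TCP pose, the force and the opening at its end, in the units of the state.
- get_state(): the state, without advancing time (a new reading comes with each control period).
- grab_frame(name): name is "scene" or "side" or "wrist"; returns a dict with "frame" (420x560x3 uint8, red, green, blue), "fovy" (degrees; the focal length in pixels is half the picture's height over the tangent of half this angle, whatever the lens; pixels are square), "cx", "cy" (the principal point, pixels), "rvec" (rotation vector, rad) and "tvec" (3), from world to camera coordinates, as OpenCV has them; the wrist camera has in their place "tool_from_camera" (4x4, takes a point from camera to tool coordinates, whose origin is the TCP and whose axes are the flange's). Camera axes: x right, y down, z forward; pixel columns grow to the right and rows downward; lengths in m; the calibration is good to about 2 mm. A picture is of the moment at which its call begins: read the wrist's pose just before it. There is no depth.
- job_done(): hands the job in, once; it reports no verdict.
Trained networks look in a picture, given as the dict that the camera call returned (one of the last four; its "shot" number tells which), for a name from the list of things; names that differ only in an ending like _2 or _b are one class to them, and where a whole thing is asked for, a point or a joint stands for the part that bears it (a point fixed in the world has none). Each returns a list of dicts, best first, with "conf" (0 to 1); they miss things now and then, are a little off and sometimes report something else, mostly with a low value. They report only what shows in the picture. A call takes as long as a camera call. They do not tell look-alikes from the thing itself.
- recognise(picture, name): "pixel" ([column, row] in pixels, amid what is visible of it).
The state is a dict: "t": time; "q": joint angles; "qd": joint speeds; "joint_efforts": joint torques, N m; "eef_pos": TCP position; "ee_rot": TCP orientation; "force": force on the tool from outside, world axes, zero at the start; "moment": the same for the moment, N m; "width": finger opening in m.
Only numpy, scipy, OpenCV 4.12 (cv2) and the standard library are available. Lean on these libraries where they do the work, as an engineer would, in place of code of your own. Each camera call takes 0.05 s, during which the arm holds its last target.

### The job

Sort the two loose adjusting bolts of the examination chair by their thread: lay each on the sloping toothed gauge plate whose teeth match its pitch, head at the upper end, so that it sinks fully home between the teeth and lies flat in line with the plate, about in its middle. Set them down gently without banging them on the plates, let go, and leave the jar, beaker and mouse alone.

Things in the scene. Friction and masses are not known exactly. Their poses are not given: they have to be found in the camera images.
- coarse_bolt_mid (a point): Coarse-threaded bolt, lying loose: point on its axis in the middle of the threaded length, 14 mm above the table as it lies; x axis along the bolt towards the head. Thread: 6 crests 7 mm wide at 20 mm pitch; this point is half-way between two crests.
- coarse_bolt_head (a point): Centre of the hexagonal head of the coarse-threaded bolt, 98 mm from its middle point; head 28 mm across flats, 22 mm thick.
- coarse_bolt: The coarse-threaded bolt (6 crests), same frame as its middle point. Plain steel, 0.3 to 0.55 kg. 28 mm over the crests, 16 mm core; along its axis from the middle: point at -68 mm, thread -60 to +60, plain 16 mm shank to +87, hex head to +109; balances about 27 mm towards the head. Both bolts are alike but for the thread.
- fine_bolt_mid (a point): Fine-threaded bolt, lying loose: point on its axis in the middle of the threaded length, 14 mm above the table as it lies; x axis along the bolt towards the head. Thread: 10 crests 4 mm wide at 12.5 mm pitch; this point is half-way between two crests.
- fine_bolt_head (a point): Centre of the hexagonal head of the fine-threaded bolt, 98 mm from its middle point; head 28 mm across flats, 22 mm thick.
- fine_bolt: The fine-threaded bolt (10 crests), same frame as its middle point. Plain steel, 0.3 to 0.55 kg. 28 mm over the crests, 16 mm core; along its axis from the middle: point at -68 mm, thread -60 to +60, plain 16 mm shank to +87, hex head to +109; balances about 27 mm towards the head. Both bolts are alike but for the thread.
- coarse_plate: Coarse gauge plate: dark steel bar 124 x 24 mm, 5 cross teeth 5 mm thick, 5.5 mm high, 20 mm pitch, one at the middle. Fixed, sloping 30 degrees, rising away from the robot. Origin: middle of its upper face (floor between teeth), 66 mm up; x up the slope, y across, z square to the face. Lugs 12 mm high, 34 mm apart, flank both ends (50 to 62 mm from middle); sides open between them.
- coarse_stand: Grey stand under the coarse plate: base 170 x 78 x 8 mm, origin on the table right below the plate's origin. A bolt of coarse thread with its middle over the plate's middle (play 4 mm each way, or one pitch off) sinks until its axis is 14 mm above the plate's floor; a wrong or misplaced thread rides 5.5 mm higher, on the teeth.
- fine_plate: Fine gauge plate: dark steel bar 124 x 24 mm, 9 cross teeth 3.5 mm thick, 5.5 mm high, 12.5 mm pitch, one at the middle. Fixed, sloping 30 degrees, rising away from the robot. Origin: middle of its upper face (floor between teeth), 66 mm up; x up the slope, y across, z square to the face. Lugs 12 mm high, 34 mm apart, flank both ends (50 to 62 mm from middle); sides open between them.
- fine_stand: Grey stand under the fine plate: base 170 x 78 x 8 mm, origin on the table right below the plate's origin. A bolt of fine thread with its middle over the plate's middle (play 2.5 mm each way, or one pitch off) sinks until its axis is 14 mm above the plate's floor; a wrong or misplaced thread rides 5.5 mm higher, on the teeth.
- bottle: Bystander, to be left alone: amber jar, 60 mm wide, 130 mm high; origin at the centre of its underside.
- beaker: Bystander, to be left alone: steel beaker, 72 mm wide, 90 mm high; origin at the centre of its underside.
- mouse: Bystander, to be left alone: white computer mouse, 110 x 60 x 30 mm; origin at the centre of its underside.
Mind the look-alikes: they are no part of the job. What is shaped like the coarse_bolt but green or orange is not meant. Leave any blue or green look-alike of the fine_bolt alone.

How it is judged:
At the end, for the whole second after the job is handed in: Each bolt rests, released, on the plate of its own pitch, head up the slope: axis 11.5 to 16.2 mm above the plate's floor (14 is home), within 6 mm of its centre line and 0.08 rad of its direction, middle within 26 mm (coarse) or 16.5 mm (fine) of the plate's middle along the slope (z of coarse_bolt_mid in the frame of coarse_plate between 0.0115 and 0.0162 m and y of coarse_bolt_mid in the frame of coarse_plate between -0.006 and 0.006 m and x of coarse_bolt_mid in the frame of coarse_plate between -0.026 and 0.026 m and x of coarse_bolt_head in the frame of coarse_plate above 0.05 m and angle between the x axis of coarse_bolt_mid and the x axis of coarse_plate, either way round below 0.08 rad and linear speed of each of coarse_bolt, fine_bolt below 0.02 m/s and z of fine_bolt_mid in the frame of fine_plate between 0.0115 and 0.0162 m and y of fine_bolt_mid in the frame of fine_plate between -0.006 and 0.006 m and x of fine_bolt_mid in the frame of fine_plate between -0.0165 and 0.0165 m and x of fine_bolt_head in the frame of fine_plate above 0.05 m and angle between the x axis of fine_bolt_mid and the x axis of fine_plate, either way round below 0.08 rad); the robot touches nothing.
It fails at once if a bystander is pushed more than 25 mm (distance of any of bottle, beaker, mouse from where it was at the start of the episode above 0.025 m).
It fails at once if a bolt is banged on a gauge plate (over 70 N) (contact force between any of coarse_bolt, fine_bolt and coarse_plate above 70 N or contact force between any of coarse_bolt, fine_bolt and fine_plate above 70 N).
It also fails if it takes over 72 s, if anything falls off the work surface, if the arm or the gripper's body presses on something with over 40 N, if the wrist force passes 120 N, or if a joint passes its speed limit or range.

## Working session

There is one attempt and no reset: what is moved stays moved. The work goes in short steps, Python scripts to look and compute and a tool call to move; the robot and the scene stay as the last step left them, time stands still between calls to the robot, and variables do not carry over. Pictures are saved under pics/ and viewed, and the job is handed in when it is done.

Besides the shell and the picture viewer there is one more tool, called in YAML: its name, and indented under it one key for each argument. step_arm: Moves the arm, as the interface text tells. Its arguments: {"type":"object","properties":{"commands":{"type":"string"},"jaw":{"type":"number"},"grip_force":{"type":"number"}},"required":["commands"]}

```bash
mkdir -p pics; cat > h.py <<'E'
from station import *
import numpy as np, cv2, pickle
def P(f):
    h=f["frame"].shape[0]; F=h/2/np.tan(np.radians(f["fovy"])/2)
    return np.array([[F,0,f["cx"]],[0,F,f["cy"]],[0,0,1]])
def ext(f,st=None):
    if "rvec" in f: 
        return cv2.Rodrigues(np.array(f["rvec"],float))[0],np.array(f["tvec"],float).ravel()
    from scipy.spatial.transform import Rotation as R
    T=np.eye(4);T[:3,:3]=R.from_euler('xyz',st["ee_rot"]).as_matrix();T[:3,3]=st["eef_pos"]
    W=np.linalg.inv(T@np.array(f["tool_from_camera"])); return W[:3,:3],W[:3,3]
def proj(f,X,st=None):
    R,t=ext(f,st);x=(np.atleast_2d(X)@R.T+t)@P(f).T;return x[:,:2]/x[:,2:]
def ray(f,px,st=None):
    R,t=ext(f,st);d=R.T@np.linalg.inv(P(f))@np.array([px[0],px[1],1.]);return -R.T@t,d/np.linalg.norm(d)
def atz(f,px,z,st=None):
    c,d=ray(f,px,st);return c+d*(z-c[2])/d[2]
def tri(*rs):
    A=0;b=0
    for c,d in rs:
        M=np.eye(3)-np.outer(d,d);A=A+M;b=b+M@c
    X=np.linalg.solve(A,b);return X,[np.linalg.norm((np.eye(3)-np.outer(d,d))@(X-c)) for c,d in rs]
def save(f,n,st=None):
    cv2.imwrite(f"pics/{n}.png",f["frame"][:,:,::-1]);pickle.dump((f,st),open(f"pics/{n}.pkl","wb"))
def load(n): return pickle.load(open(f"pics/{n}.pkl","rb"))
E
python3 - <<'E'
from h import *
st=get_state();print(st)
for n in("scene","side","wrist"):
    st=get_state();f=grab_frame(n);save(f,n+"0",st);print(n,f["fovy"],f.get("tvec"))
    for k in ["coarse_bolt_mid","coarse_bolt_head","fine_bolt_mid","fine_bolt_head","coarse_plate","fine_plate","bottle","beaker","mouse"]:
        print(k,[(np.round(r["pixel"]).tolist(),round(r["conf"],2)) for r in recognise(f,k)])
E
```

```text
{'t': 0.0, 'q': array([ 2.88110962e-01,  3.59423764e-01,  1.10434248e-02, -3.52157898e-04,
       -1.22411601e+00, -2.88089879e-01]), 'qd': array([ 0.00034964,  0.00160866,  0.00074396, -0.00055631, -0.00149808,
       -0.00094307]), 'joint_efforts': array([-8.00930356e-04, -5.82726967e+01,  2.93058443e+01,  6.99745238e+00,
        6.93249181e-03, -2.06530804e-04]), 'eef_pos': array([ 6.74538968e-01, -1.93014267e-05,  2.50591735e-01]), 'ee_rot': array([ 3.13986863e+00, -1.65656454e-04, -1.57089504e+00]), 'force': array([ 0.35107821, -0.79043773, -0.91295552]), 'moment': array([ 0.03427453, -0.03263513, -0.02189129]), 'width': 0.08787865305059143}
scene 43.26058654339192 [ 0.21234798 -0.30446823  1.79710238]
coarse_bolt_mid [([183.0, 204.0], 0.8), ([136.0, 187.0], 0.69), ([207.0, 162.0], 0.67)]
coarse_bolt_head [([180.0, 209.0], 0.82), ([205.0, 158.0], 0.67), ([139.0, 187.0], 0.61)]
fine_bolt_mid [([420.0, 355.0], 0.79), ([317.0, 239.0], 0.77), ([392.0, 216.0], 0.63)]
fine_bolt_head [([391.0, 218.0], 0.88), ([420.0, 352.0], 0.78), ([316.0, 239.0], 0.69)]
coarse_plate []
fine_plate [([
[... 432 characters left out ...]
0], 0.71), ([315.0, 139.0], 0.48), ([286.0, 158.0], 0.41)]
fine_bolt_head [([230.0, 181.0], 0.73), ([278.0, 205.0], 0.61), ([313.0, 138.0], 0.58)]
coarse_plate [([273.0, 252.0], 0.69)]
fine_plate [([285.0, 155.0], 0.62)]
bottle [([365.0, 218.0], 0.68)]
beaker [([378.0, 274.0], 0.69)]
mouse [([343.0, 186.0], 0.65)]
wrist 69.19758345322003 None
coarse_bolt_mid []
coarse_bolt_head []
fine_bolt_mid [([353.0, 247.0], 0.54)]
fine_bolt_head [([349.0, 246.0], 0.52)]
coarse_plate [([486.0, 64.0], 0.87)]
fine_plate [([395.0, 394.0], 0.57)]
bottle [([195.0, 192.0], 0.65), ([395.0, 395.0], 0.17)]
beaker [([207.0, 6.0], 0.76), ([398.0, 396.0], 0.58), ([224.0, 309.0], 0.39)]
mouse [([225.0, 309.0], 0.92)]
```

View pics/scene0.png

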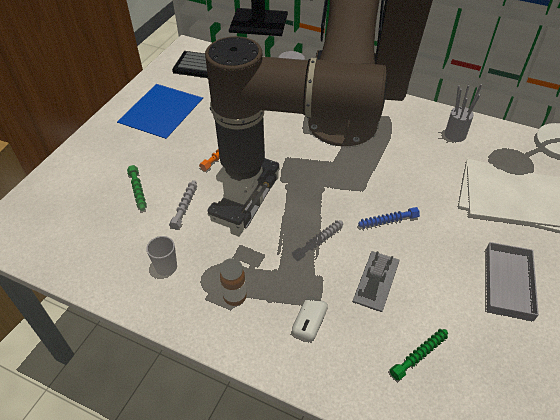

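View pics/side0.png

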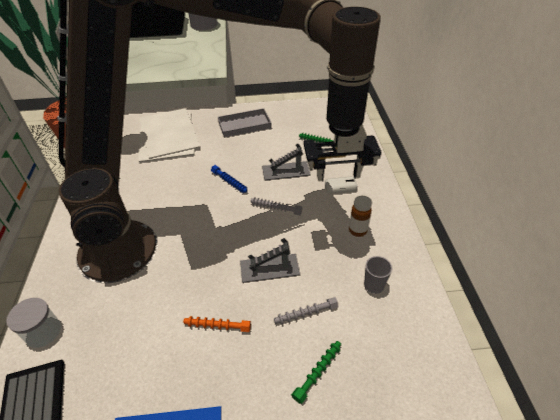

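View pics/wrist0.png

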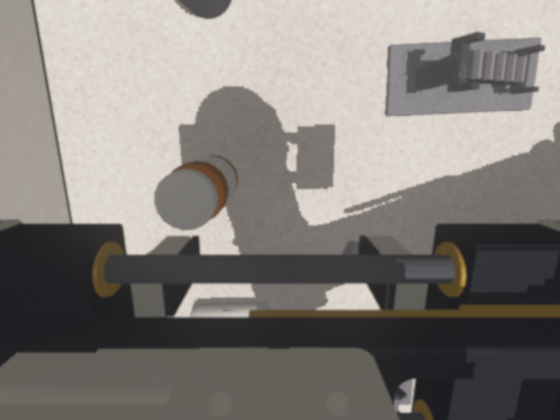

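```bash
python3 - <<'E'
from h import *
def crop(n,x0,y0,x1,y1,s): 
    return cv2.resize(load(n)[0]["frame"][y0:y1,x0:x1,::-1],None,fx=s,fy=s,interpolation=cv2.INTER_CUBIC)
a=crop("scene0",160,170,230,240,5);b=crop("scene0",285,210,355,280,5)
c=crop("side0",265,290,345,330,5)[:, :400];d=crop("side0",240,180,320,220,5)
m=np.zeros((560,780,3),np.uint8);m[:350,:350]=a;m[:350,360:710]=b;m[355:555,:390]=c[:,:390];m[355:555,390:]=d[:,:390]
cv2.imwrite("pics/c1.png",m)
e=crop("scene0",345,245,405,315,5);f=crop("side0",235,235,305,285,5);g=crop("side0",255,140,325,190,5)
m=np.zeros((560,750,3),np.uint8);m[:350,:300]=e;m[:250,310:660]=f;m[260:510,310:660]=g
cv2.imwrite("pics/c2.png",m)
E
```

```text
(no output)
```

View pics/c1.png

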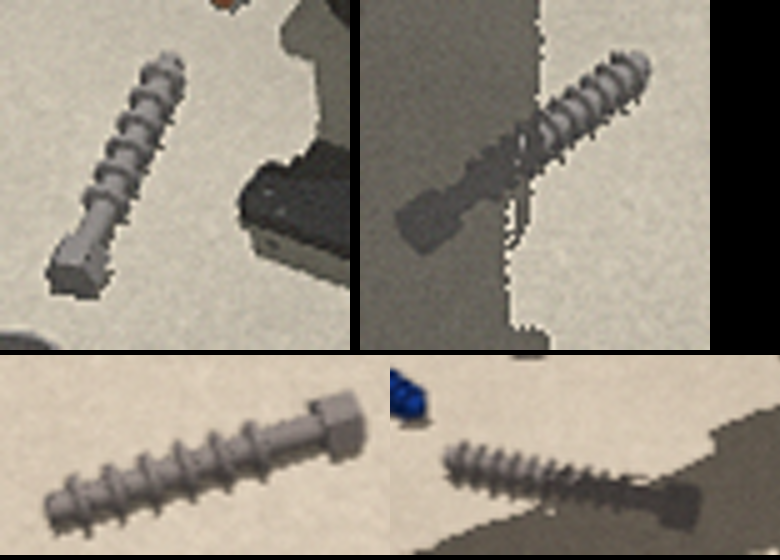

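View pics/c2.png

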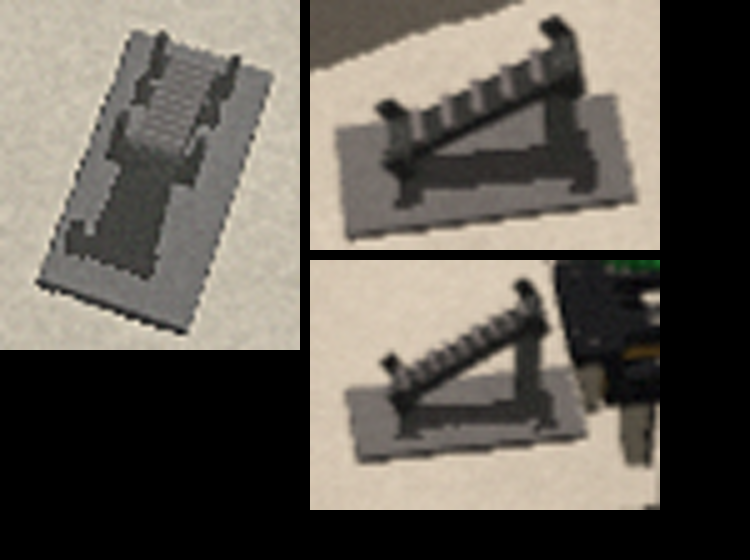

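```bash
cat > m1.py <<'E'
from h import *
from scipy.optimize import least_squares
s=load("scene0")[0];d=load("side0")[0]
def fitbolt(hs,ts,hd,td):
    for k,(a,b) in dict(head=(hs,hd),tip=(ts,td)).items(): print(k,tri(ray(s,a),ray(d,b)))
    def F(p):
        u=np.array([np.cos(p[2]),np.sin(p[2]),0]);m=np.array([p[0],p[1],.014])
        X=[m+.098*u,m-.066*u]
        return np.r_[(proj(s,X)-[hs,ts]).ravel(),(proj(d,X)-[hd,td]).ravel()]
    h=atz(s,hs,.014);t=atz(s,ts,.014);v=h-t
    r=least_squares(F,[*(h*.4+t*.6)[:2],np.arctan2(v[1],v[0])]);print("bolt",r.x.round(4),r.fun.round(1));return r.x
fitbolt((175.6,223),(194,182),(332.6,304.4),(276.4,322))
fitbolt((299,254.4),(341,223),(298.6,210.6),(252.4,201.4))
def sc(o,L): return [(o[0]+x/5,o[1]+y/5) for x,y in L]
sf=sc((345,245),[(133,33),(273,72),(188,332),(40,285)])
dc=sc((235,235),[(25,128),(302,95),(327,200),(38,238)])
df=sc((255,140),[(35,130),(277,175),(48,200)])
for n,f,L in(("fine scene",s,sf),("coarse side",d,dc),("fine side",d,df)):
    print(n,[atz(f,p,.008).round(4)[:2].tolist() for p in L])
E
python3 m1.py
```

```text
head (array([ 0.62259848, -0.26955328,  0.01061906]), [np.float64(0.002975394214188561), np.float64(0.0029753942141884844)])
tip (array([ 0.46466955, -0.30534949,  0.01225121]), [np.float64(0.004139519363982086), np.float64(0.0041395193639822345)])
bolt [ 0.5286 -0.2915  0.227 ] [-1.4  0.2 -1.4  0.2 -0.3 -1.3 -1.4 -0.9]
head (array([0.57690237, 0.0920624 , 0.01150967]), [np.float64(0.003157165262942721), np.float64(0.003157165262942693)])
tip (array([0.42650491, 0.15512736, 0.01035805]), [np.float64(0.003477130567141939), np.float64(0.0034771305671421142)])
bolt [ 0.4873  0.1298 -0.3961] [-1.   0.4 -0.8  0.  -0.5 -1.1 -0.9 -1.4]
fine scene [[0.4799, 0.2668], [0.473, 0.343], [0.6437, 0.3509], [0.6493, 0.2752]]
coarse side [[0.3787, -0.0925], [0.5463, -0.0867], [0.5511, -0.1643], [0.3836, -0.1717]]
fine side [[0.4746, 0.3367], [0.6454, 0.2651], [0.4784, 0.2579]]
```

```bash
python3 - <<'E'
from h import *
f,st=load("wrist0");print(np.round(f["tool_from_camera"],3),f["cx"],f["cy"])
s=load("scene0")[0];d=load("side0")[0]
for n,a in dict(bottle=(232,298),beaker=(163,268),mouse=(310,322)).items(): print(n,atz(s,a,0).round(3))
# wrist: coarse base corners
for p in [(388,47),(541,38),(545,98)and(532,106),(388,115)]: print(atz(f,p,.008,st).round(4))
E
```

```text
[[-0.001 -0.969 -0.246  0.068]
 [ 1.    -0.001 -0.001  0.   ]
 [ 0.001 -0.246  0.969 -0.134]
 [ 0.     0.     0.     1.   ]] 278.8120418579685 206.74868047215693
bottle [ 0.764 -0.009  0.   ]
beaker [ 0.76  -0.221  0.   ]
mouse [0.743 0.198 0.   ]
[ 0.5518 -0.1573  0.008 ]
[ 0.3812 -0.1662  0.008 ]
[ 0.3766 -0.0937  0.008 ]
[ 0.5454 -0.0838  0.008 ]
```

step_arm:
  commands: "5 40 -20 0 0 0;5 50 -20 0 0 0;5 50 -20 0 0 0;5 40 -20 0 0 0;0 15 0 0 0 0;0 0 0 0 0 0;0 0 0 0 0 0"

```text
t: 2.38
eef_pos: [0.4805, -0.0198, 0.3309]
ee_rot: [3.141, -0.0, -1.571]
force: [-0.0, -0.9, -0.4]
width: 0.0878
```

```bash
cat > look.py <<'E'
import sys
from h import *
n=sys.argv[1]
st=get_state();print(st["t"],st["eef_pos"].round(4),st["ee_rot"].round(4),st["qd"].round(3).max(),st["force"].round(1),st["width"])
f=grab_frame("wrist");save(f,n,st)
im=cv2.resize(f["frame"],(800,600),interpolation=cv2.INTER_CUBIC)
cv2.imwrite(f"pics/{n}b.png",im[:,:,::-1])
E
python3 look.py w1
```

```text
2.375 [ 0.4805 -0.0198  0.3309] [ 3.1406e+00 -4.0000e-04 -1.5707e+00] 0.018 [-0.  -0.9 -0.4] 0.08783094296633209
```

View pics/w1b.png

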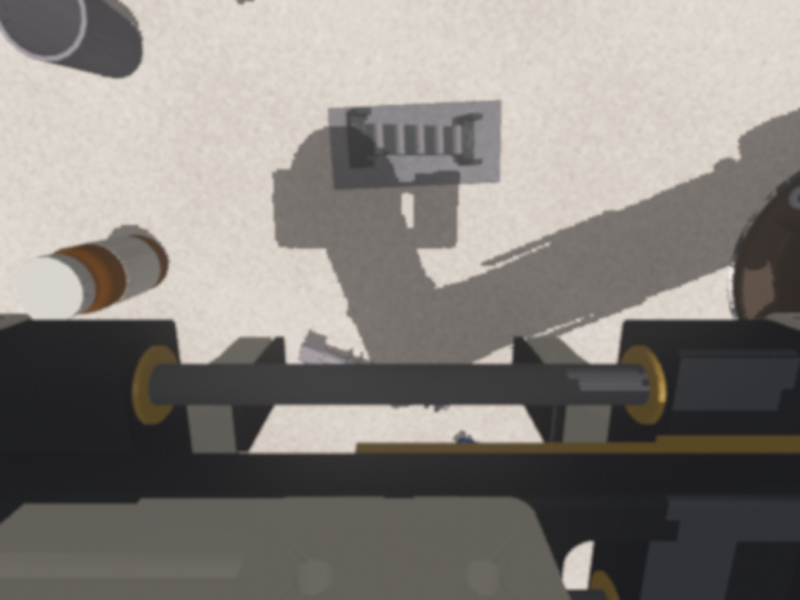

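step_arm:
  commands: "40 -10 15 0 0 0;50 -15 20 0 0 0;50 -15 20 0 0 0;35 -10 15 0 0 0;5 0 0 0 0 0;0 0 0 0 0 0;0 0 0 0 0 0"

```text
t: 3.3
eef_pos: [0.5303, -0.1993, 0.2619]
ee_rot: [-3.141, -0.0, -1.57]
force: [0.5, 0.5, -0.1]
width: 0.0876
```

```bash
python3 look.py w2
python3 - <<'E'
from h import *
f,st=load("w1")
c=f["frame"][55:145,215:365,::-1];cv2.imwrite("pics/w1c.png",cv2.resize(c,None,fx=5,fy=5,interpolation=cv2.INTER_CUBIC))
E
```

```text
3.3 [ 0.5303 -0.1993  0.2619] [-3.141 -0.    -1.57 ] 0.007 [ 0.5  0.5 -0.1] 0.08760838497814676
```

View pics/w2b.png

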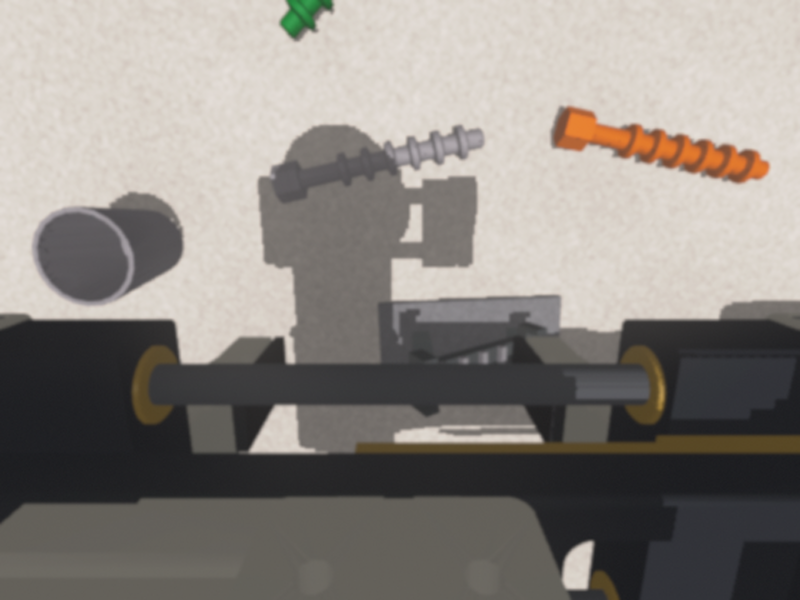

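View pics/w1c.png

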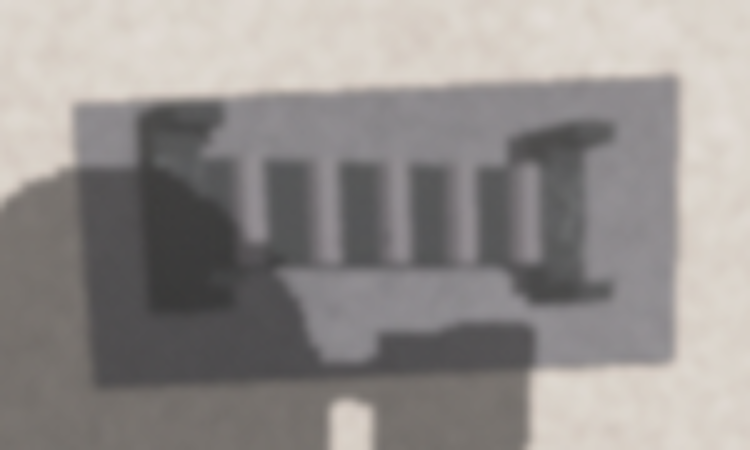

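```bash
cat > fit.py <<'E'
from h import *
from scipy.optimize import least_squares
def rot(yaw,pitch):
    cy,sy=np.cos(yaw),np.sin(yaw);ux=np.array([cy*np.cos(pitch),sy*np.cos(pitch),np.sin(pitch)])
    y=np.array([-sy,cy,0]);return np.c_[ux,y,np.cross(ux,y)]
def bolt(views,x0,zfree=False):
    # views: list of (f,st,[(axial_pos,px)])
    def F(p):
        u=np.array([np.cos(p[2]),np.sin(p[2]),0]);z=p[3] if zfree else .014
        m=np.array([p[0],p[1],z]);r=[]
        for f,st,L in views: r.append((proj(f,[m+a*u for a,_ in L],st)-[q for _,q in L]).ravel())
        return np.concatenate(r)
    r=least_squares(F,list(x0)+([.014] if zfree else []));print("bolt",r.x.round(4),"rms",np.sqrt((r.fun**2).mean()).round(2),r.fun.round(1));return r.x
def platepts(p,L):
    R=rot(p[2],np.pi/6);return np.array([p[0],p[1],p[3] if len(p)>3 else .066])+np.array(L)@R.T
def basepts(p,L):
    c,s=np.cos(p[2]),np.sin(p[2]);L=np.array(L);return np.c_[p[0]+c*L[:,0]-s*L[:,1],p[1]+s*L[:,0]+c*L[:,1],L[:,2]]
def plate(views,x0):
    def F(p):
        r=[]
        for f,st,B,T in views:
            if B: r.append((proj(f,basepts(p,[b for b,_ in B]),st)-[q for _,q in B]).ravel())
            if T: r.append((proj(f,platepts(p,[b for b,_ in T]),st)-[q for _,q in T]).ravel())
        return np.concatenate(r)
    r=least_squares(F,x0);print("plate",r.x.round(4),"rms",np.sqrt((r.fun**2).mean()).round(2),r.fun.round(1));return r.x
E
python3 - <<'E'
from fit import *
f,st=load("w2");k=.7
L=[(98,289,182),(-68,483,138),(-50,462,140),(-30,436,147),(-10,412,151),(30,366,164),(50,343,168)]
bolt([(f,st,[(a/1000,(x*k,y*k)) for a,x,y in L])],[.53,-.29,.227])
s=load("scene0")[0];d=load("side0")[0]
bolt([(f,st,[(a/1000,(x*k,y*k)) for a,x,y in L]),(d,None,[(.098,(332.6,304.4)),(-.066,(276.4,322))]),(s,None,[(.098,(175.6,223)),(-.066,(194,182))])],[.53,-.29,.227],True)
g,sg=load("w1");o=np.array([215,55])
B=[((.085,-.039,.008),(75,104)),((-.085,-.039,.008),(679,76)),((-.085,.039,.008),(675,362)),((.085,.039,.008),(97,386))]
T=[((.02*i,0,.0055),(x,y)) for i,x,y in [(2,255,212),(1,327,213),(0,400,214),(-1,462,214),(-2,525,213)]]
cv=lambda L:[(b,o+np.array(q)/5) for b,q in L]
plate([(g,sg,cv(B),[])],[.465,-.127,.04])
plate([(g,sg,[],cv(T))],[.465,-.127,.04])
p=plate([(g,sg,cv(B),cv(T))],[.465,-.127,.04])
plate([(g,sg,cv(B),cv(T))],[.465,-.127,.04,.066])
E
```

```text
bolt [ 0.5279 -0.2909  0.2179] rms 0.73 [-0.1 -0.5 -0.9 -1.1 -1.2  0.9  0.5 -0.1  0.9  0.9  0.5 -0.6  0.4  0.4]
bolt [ 0.528  -0.291   0.2191  0.013 ] rms 0.86 [ 0.1 -0.5 -1.1 -1.2 -1.3  0.9  0.4 -0.1  0.8  0.9  0.5 -0.6  0.5  0.4
 -0.5 -1.  -1.8 -0.9 -1.3  0.2 -1.   0.3]
plate [ 0.4627 -0.125   0.0407] rms 0.56 [-0.6 -0.5  0.7 -0.4  0.6  0.4 -0.6  0.6]
plate [ 0.4639 -0.1249  0.0504] rms 0.34 [-0.5  0.1 -0.  -0.  -0.5 -0.2  0.5 -0.1  0.6  0.1]
plate [ 0.4635 -0.1249  0.0418] rms 0.57 [-1.2 -0.3  0.1 -0.4  0.1  0.4 -1.1  0.8 -0.1 -0.2  0.4 -0.2 -0.1 -0.2
  0.8 -0.   1.   0.4]
plate [ 0.4633 -0.1253  0.0417  0.0593] rms 0.5 [-1.1 -0.6  0.2 -0.7  0.2  0.1 -1.   0.5  0.3  0.   0.5  0.  -0.3  0.
  0.5  0.2  0.4  0.5]
```

step_arm:
  commands: "43 -12.5 20 0 0 0;42.5 -12.5 20 0 0 0.17;0 0 20 0 0 0.17;0 0 20 0 0 0.17;0 0 20 0 0 0.17;0 0 20 0 0 0.17;0 0 10 0 0 0.17;0 0 0 0 0 0.17"

```text
t: 4.35
eef_pos: [0.555, -0.2844, 0.1313]
ee_rot: [3.141, -0.0, -2.765]
force: [-0.4, -0.8, -0.0]
width: 0.0875
```

step_arm:
  commands: "0 0 0 0 0 0.162;0 0 0 0 0 0;0 0 0 0 0 0"
  jaw: 60

```text
t: 4.72
eef_pos: [0.5554, -0.285, 0.1321]
ee_rot: [-3.141, 0.001, -2.918]
force: [-0.2, 0.8, -0.9]
width: 0.0636
```

```bash
python3 look.py w3; python3 -c "
from h import *
print(get_state()['q'])
f,st=load('w3')
u=np.array([np.cos(.219),np.sin(.219),0]);m=np.array([.528,-.291,.013])
from scipy.spatial.transform import Rotation as R
T=R.from_euler('xyz',st['ee_rot']).as_matrix();print(T.round(3))
for a in(.0,.028,.03): print(a,(T.T@(m+a*u-st['eef_pos'])).round(4))
"
```

```text
4.725 [ 0.5554 -0.285   0.1321] [-3.1412e+00  8.0000e-04 -2.9184e+00] 0.003 [-0.2  0.8 -0.9] 0.06362560743247761
[-1.62112917e-01  3.73831056e-01 -2.58152465e-01 -1.00975153e-05
 -9.38176827e-01 -1.18636829e+00]
[[-0.975 -0.221  0.001]
 [-0.221  0.975 -0.   ]
 [-0.001 -0.    -1.   ]]
0.0 [0.0281 0.0003 0.1191]
0.028 [1.000e-04 2.000e-04 1.191e-01]
0.03 [-1.900e-03  1.000e-04  1.191e-01]
```

View pics/w3b.png

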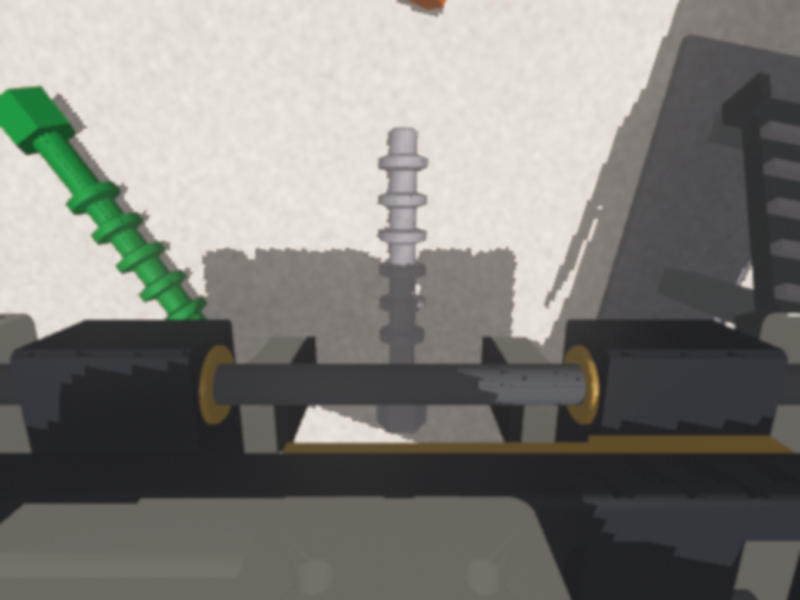

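```bash
python3 - <<'E'
from fit import *
f,st=load("w3");k=.7
L=[(-50,403,160),(-30,402.5,198),(-10,402,235),(10,402,270),(30,402,302),(50,402,335)]
v1=(f,st,[(a/1000,(x*k,y*k)) for a,x,y in L])
g,sg=load("w2")
L=[(98,289,182),(-68,483,138),(-50,462,140),(-30,436,147),(-10,412,151),(30,366,164),(50,343,168)]
v2=(g,sg,[(a/1000,(x*k,y*k)) for a,x,y in L])
bolt([v1],[.53,-.29,.22]);p=bolt([v1,v2],[.53,-.29,.22],True)
from scipy.spatial.transform import Rotation as R
T=R.from_euler('xyz',st['ee_rot']).as_matrix()
u=np.array([np.cos(p[2]),np.sin(p[2]),0]);m=np.array([p[0],p[1],p[3]])
for a in(.028,): print(a,(T.T@(m+a*u-st['eef_pos'])).round(4))
E
```

```text
bolt [ 0.5277 -0.2906  0.2185] rms 0.69 [-0.2  1.5  0.   0.8  0.2 -0.3  0.1 -0.9 -0.  -0.3 -0.1 -1.3]
bolt [ 0.5275 -0.2908  0.2179  0.0173] rms 0.61 [-0.2  1.1  0.   0.7  0.2 -0.1  0.1 -0.4 -0.1  0.5 -0.2 -0.2 -0.4 -0.4
 -0.  -1.3 -0.4  0.8  1.1 -0.2  1.3  0.9  0.6 -0.6  0.4  0.4]
0.028 [0.0005 0.0005 0.1148]
```

step_arm:
  commands: "0 0 25 0 0 0;0 0 30 0 0 0;0 0 25 0 0 0;0 0 15 0 0 0;0 0 8 0 0 0;0 0 0 0 0 0"

```text
t: 5.52
eef_pos: [0.555, -0.2855, 0.0285]
ee_rot: [3.142, -0.0, -2.922]
force: [-0.9, -0.4, 0.6]
width: 0.0602
```

step_arm:
  commands: "0 0 0 0 0 0;0 0 0 0 0 0;0 0 0 0 0 0;0 0 0 0 0 0;0 0 0 0 0 0;0 0 0 0 0 0"
  jaw: 10
  grip_force: 45

```text
t: 6.28
eef_pos: [0.5551, -0.2853, 0.0289]
ee_rot: [3.142, 0.0, -2.923]
force: [-1.3, 4.1, 6.7]
width: 0.0263
```

step_arm:
  commands: "0 0 -10 0 0 0;0 0 -30 0 0 0;0 0 -40 0 0 0;0 0 -40 0 0 0;0 0 -30 0 0 0;0 0 0 0 0 0;0 0 0 0 0 0"

```text
t: 7.15
eef_pos: [0.5541, -0.2853, 0.1774]
ee_rot: [3.14, -0.001, -2.923]
force: [-0.6, 0.1, -4.0]
width: 0.026
```

```bash
python3 look.py w4; python3 - <<'E'
from h import *
f=grab_frame("side");save(f,"side1");cv2.imwrite("pics/side1c.png",cv2.resize(f["frame"][150:370,200:420,::-1],None,fx=2.7,fy=2.7))
E
```

```text
7.15 [ 0.5541 -0.2853  0.1774] [ 3.1404e+00 -1.4000e-03 -2.9233e+00] 0.017 [-0.6  0.1 -4. ] 0.02598306188492715
```

View pics/w4b.png

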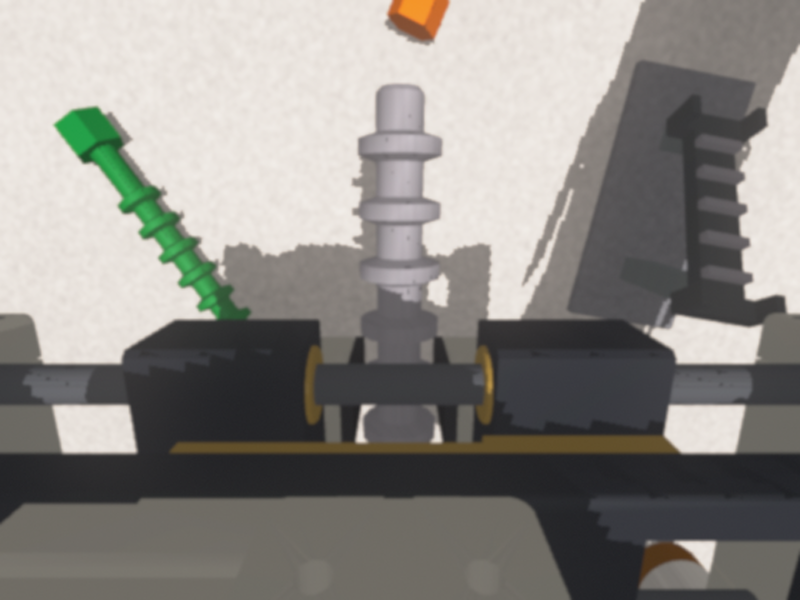

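View pics/side1c.png

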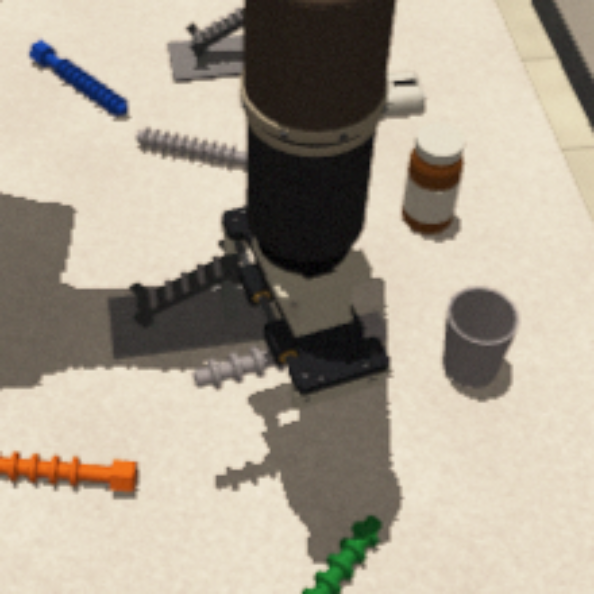

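```bash
cat > held.py <<'E'
from fit import *
from scipy.spatial.transform import Rotation as R
def held(f,L,x0=(.03,0,.014,0,0),sgn=-1):
    # L: (axial mm, colL, colR, row) in 800px; bolt in tool frame: mid (x,y,z), dir towards head = -tool x
    Tc=np.linalg.inv(np.array(f["tool_from_camera"]))
    def F(p,full=False):
        ax=np.array([-np.cos(p[3])*np.cos(p[4]),np.sin(p[4]),-np.sin(p[3])]); lat=np.array([0,1,0.])
        r=[]
        for a,cl,cr,row in L:
            for s,c in((-1,cl),(1,cr)):
                X=p[:3]+a/1000*ax+s*.014*lat; Y=Tc[:3,:3]@X+Tc[:3,3]; q=P(f)@Y;q=q[:2]/q[2]
                r+=[*(q-np.array([c,row])*.7)]
        return np.array(r)
    r=least_squares(F,x0);print("held mid(tool) mm",(r.x[:3]*1e3).round(1),"pitch(head up+)",r.x[3].round(3),"yaw",r.x[4].round(3),"rms",np.sqrt((r.fun**2).mean()).round(2));return r.x
E
python3 - <<'E'
from held import *
f,st=load("w4")
held(f,[(-50,359,441,146),(-30,359,440,210),(-10,360,440,271),(10,362,437,323)])
E
```

```text
held mid(tool) mm [27.9 -1.2 15.3] pitch(head up+) -0.001 yaw -0.002 rms 0.99
```

```bash
python3 - <<'E'
from fit import *
g,sg=load("w1");o=np.array([215,55])
B=[((.085,-.039,.008),(75,104)),((-.085,-.039,.008),(679,76)),((-.085,.039,.008),(675,362)),((.085,.039,.008),(97,386))]
T=[((.02*i,0,.0055),(x,y)) for i,x,y in [(2,255,212),(1,327,213),(0,400,214),(-1,462,214),(-2,525,213)]]
cv=lambda L:[(b,o+np.array(q)/5) for b,q in L]
f,st=load("w4")
B4=[((-.085,-.039,.008),np.array((638,62))*.7),((-.085,.039,.008),np.array((755,84))*.7),((.085,-.039,.008),np.array((570,312))*.7)]
plate([(f,st,B4,[])],[.465,-.127,.04])
p=plate([(f,st,B4,[]),(g,sg,cv(B),cv(T))],[.465,-.127,.04])
im=f["frame"].copy()
pts=[]
for i in range(-2,3):
    for y in(-.012,.012): pts.append((.02*i,y,.0055))
for q in proj(f,platepts(p,pts),st): cv2.circle(im,tuple(int(round(v)) for v in q),1,(255,0,0),-1)
cv2.imwrite("pics/o4.png",cv2.resize(im[20:240,380:560,::-1],None,fx=3,fy=2.7))
im=g["frame"].copy()
for q in proj(g,platepts(p,pts),sg): cv2.circle(im,tuple(int(round(v)) for v in q),1,(255,0,0),-1)
cv2.imwrite("pics/o1.png",cv2.resize(im[55:145,215:365,::-1],None,fx=4,fy=4))
E
```

```text
plate [ 0.4654 -0.1255  0.0518] rms 0.96 [ 0.3 -0.7  0.4 -0.7 -0.8  1.9]
plate [ 0.4643 -0.1252  0.0495] rms 0.97 [ 1.2 -2.   1.4 -1.7 -0.4  0.9 -2.   0.  -0.8 -1.1 -0.3 -0.3 -1.5  1.1
 -0.8 -0.2 -0.4 -0.3 -0.8 -0.4  0.2 -0.4  0.3 -0.1]
```

View pics/o4.png

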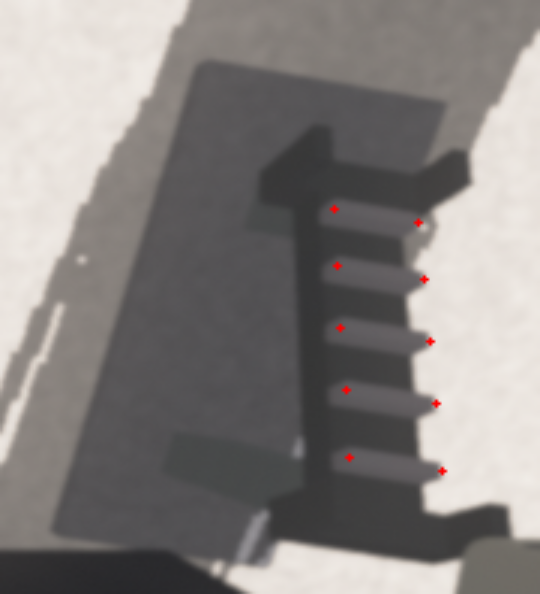

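View pics/o1.png

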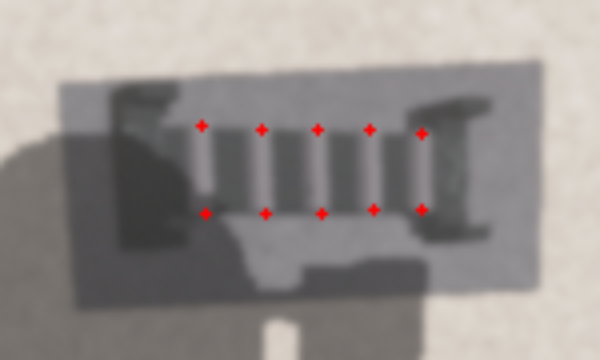

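```bash
cat > tgt.py <<'E'
from fit import *
from scipy.spatial.transform import Rotation as R
def tgt(p,along,zax,h,dx=0,dy=0):
    Rp=rot(p[2],np.pi/6);O=np.array([p[0],p[1],.066])
    Rt=np.c_[-Rp[:,0],Rp[:,1],-Rp[:,2]]
    return O+Rp@np.array([along+dx,dy,.014+zax+h]),Rt
def go(X,Rt):
    st=get_state();T=R.from_euler('xyz',st['ee_rot']).as_matrix()
    print("t",st["t"],"force",st["force"].round(1))
    print("target",X.round(4),"shift in current tool mm",(T.T@(X-st['eef_pos'])*1e3).round(1),"rotvec",R.from_matrix(T.T@Rt).as_rotvec().round(3),"shift in target tool axes mm",(Rt.T@(X-st['eef_pos'])*1e3).round(1))
E
python3 - <<'E'
from tgt import *
go(*tgt((.464,-.125,.046),.028,.0149,.06))
E
```

```text
t 7.25 force [ 0.3 -0.2 -4.3]
target [ 0.4438 -0.1259  0.157 ] shift in current tool mm [ 72.9 179.4  20.2] rotvec [ 0.046 -0.525  0.168] shift in target tool axes mm [ 98.8 164.2 -34.2]
```

step_arm:
  commands: "0 10 -30 0 0 0;15 40 -20 0 0 0;20 45 0 0 0 0;20 45 0 0 0 0;18 39 0 0 0 0;0 0 0 0 0 0"

```text
t: 8.0
eef_pos: [0.4428, -0.1251, 0.2279]
ee_rot: [3.141, -0.001, -2.92]
force: [-0.5, -0.6, -2.0]
width: 0.026
```

step_arm:
  commands: "0 0 0 0.0092 -0.105 0.0336;0 0 0 0.0092 -0.105 0.0336;0 0 0 0.0092 -0.105 0.0336;0 0 0 0.0092 -0.105 0.0336;0 0 0 0.0092 -0.105 0.0336;0 0 0 0 0 0;0 0 0 0 0 0"

```text
t: 8.88
eef_pos: [0.4455, -0.1268, 0.2289]
ee_rot: [-3.14, 0.525, -3.093]
force: [0.9, 0.3, -2.6]
width: 0.0261
```

```bash
python3 look.py w5; python3 - <<'E'
from tgt import *
go(*tgt((.464,-.125,.046),.028,.0149,.06))
print(get_state()["q"].round(2))
E
```

```text
8.875 [ 0.4455 -0.1268  0.2289] [-3.1397  0.5249 -3.0934] 0.024 [ 0.9  0.3 -2.6] 0.026108494960924454
t 8.925 force [ 0.8  0.7 -1.9]
target [ 0.4438 -0.1259  0.157 ] shift in current tool mm [38.2  0.9 61.4] rotvec [-0.001  0.002  0.002] shift in target tool axes mm [38.1  0.8 61.5]
[ 0.21 -0.27 -0.91  0.2  -0.42 -1.9 ]
```

View pics/w5b.png

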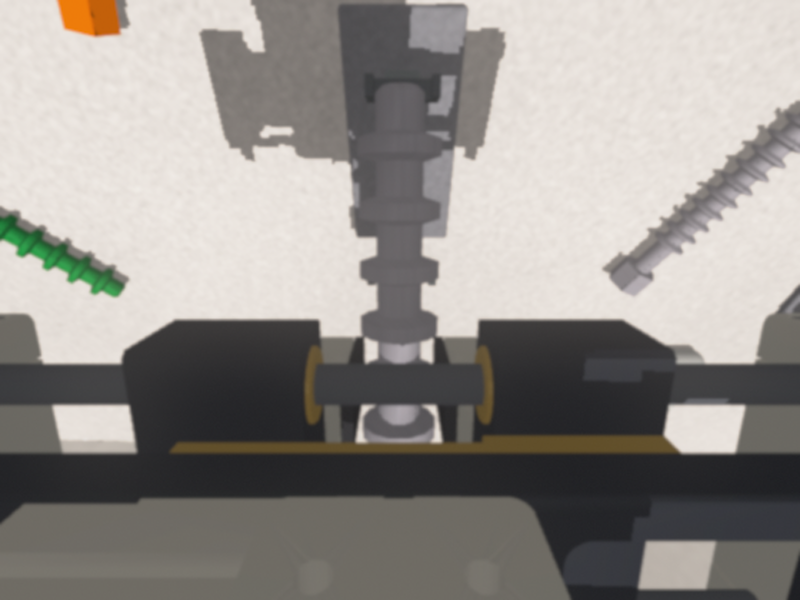

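step_arm:
  commands: "10 0.2 15 0 0 0;10 0.2 20 0 0 0;10 0.2 15 0 0 0;8 0.2 11 0 0 0;0 0 0 0 0 0;0 0 0 0 0 0"

```text
t: 9.68
eef_pos: [0.4467, -0.1324, 0.1623]
ee_rot: [3.129, 0.519, -3.094]
force: [-0.6, -1.5, -2.2]
width: 0.026
```

```bash
python3 look.py w6; python3 - <<'E'
from tgt import *
go(*tgt((.464,-.125,.046),.028,.0149,.0))
print(get_state()["q"].round(2))
f=grab_frame("side");save(f,"side2");cv2.imwrite("pics/side2c.png",cv2.resize(f["frame"][180:320,200:380,::-1],None,fx=4,fy=4))
E
```

```text
9.675 [ 0.4467 -0.1324  0.1623] [ 3.1292  0.5189 -3.0942] 0.004 [-0.6 -1.5 -2.2] 0.025968409121007213
t 9.725 force [-0.6 -0.5 -2.8]
target [ 0.4738 -0.1245  0.105 ] shift in current tool mm [ 4.6  5.7 63.6] rotvec [ 0.013 -0.004  0.001] shift in target tool axes mm [ 4.8  6.6 63.5]
[ 0.16 -0.15 -1.01  0.23 -0.19 -1.9 ]
```

View pics/w6b.png

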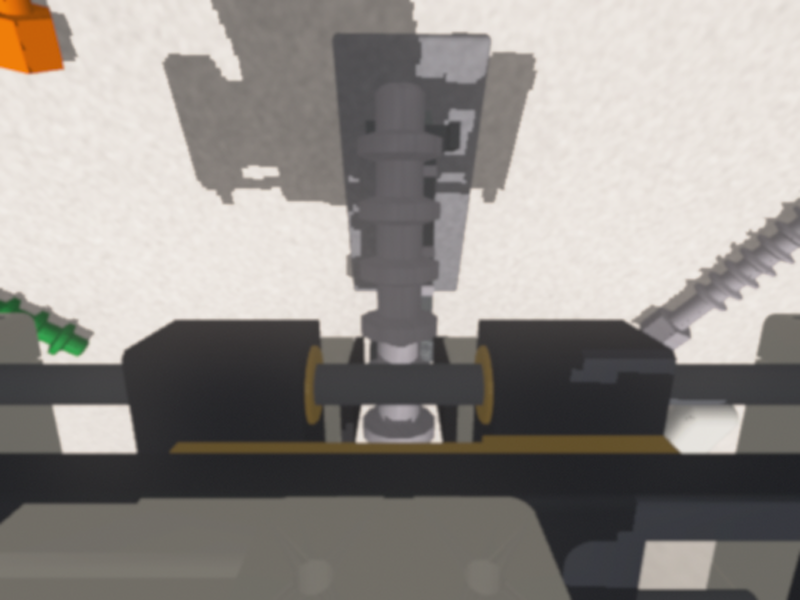

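View pics/side2c.png

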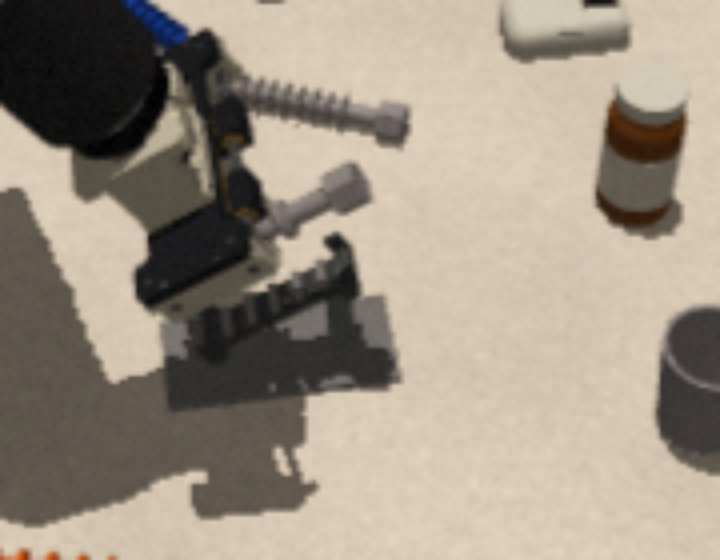

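```bash
cat > kin.py <<'E'
from h import *
from scipy.spatial.transform import Rotation as R
from scipy.optimize import least_squares
def rows(q,X,z):
    c,s=np.cos(q[0]),np.sin(q[0]);Rz=np.array([[c,-s,0],[s,c,0],[0,0,1]]);ph=q[1]-q[2]
    ex,ey,ez=Rz.T
    ex,ey,ez=Rz[:,0],Rz[:,1],Rz[:,2]
    A=np.c_[ex,ez,ey,np.sin(q[1])*ex+np.cos(q[1])*ez,np.sin(ph)*ex+np.cos(ph)*ez,np.cos(ph)*ex-np.sin(ph)*ez,z]
    return A,X
def fitk(names):
    A=[];b=[]
    for n in names:
        st=load(n)[1];T=R.from_euler('xyz',st['ee_rot']).as_matrix()
        a,x=rows(st['q'],st['eef_pos'],T[:,2]);A.append(a);b.append(x)
    A=np.vstack(A);b=np.concatenate(b)
    p,_,rk,sv=np.linalg.lstsq(A,b,rcond=1e-3);print("a1 h d L2 a3 L3 Lt",p.round(3),"rank",rk,"res",np.abs(A@p-b).max(),sv.round(3));return p
def ik(p,X,Rt,q0=(.2,-.2,-1.)):
    W=X-p[6]*Rt[:,2]
    def F(q):
        A,_=rows(q,None,np.zeros(3));return A[:,:6]@p[:6]-W
    r=least_squares(F,q0);return r.x,np.abs(r.fun).max()
E
python3 - <<'E'
from kin import *
from tgt import tgt
p=fitk(["wrist0","w1","w2","w3","w4","w5","w6"])
for along in(.028,.04,.06):
  for h in(.06,.03,.015,0): print(along,h,[v for v in ik(p,*tgt((.464,-.125,.046),along,.0149,h))])
for h in(.06,.03,0): print("fine",h,ik(p,*tgt((.561,.305,.046),.028,.0149,h)))
E
```

```text
a1 h d L2 a3 L3 Lt [ 0.025  0.277 -0.189  0.624 -0.025  0.441  0.438] rank 7 res 0.010972651841427095 [5.194 3.753 2.646 0.823 0.391 0.3   0.129]
0.028 0.06 [array([ 0.25819362, -0.16445909, -1.04869207]), np.float64(1.0937473149397192e-11)]
0.028 0.03 [array([ 0.24233366, -0.04895812, -1.07738697]), np.float64(1.383695724666012e-08)]
0.028 0.015 [array([ 0.23532378,  0.01044274, -1.08939871]), np.float64(1.787459069646502e-14)]
0.028 0 [array([ 0.22883015,  0.07043914, -1.09968573]), np.float64(2.936539900133539e-13)]
0.04 0.06 [array([ 0.24692568, -0.15568948, -1.02046079]), np.float64(1.8805762502793755e-11)]
0.04 0.03 [array([ 0.23276182, -0.0471728 , -1.04748371]), np.float64(3.695958539218225e-09)]
0.04 0.015 [array([ 0.22645117,  0.00858985, -1.05873271]), np.float64(1.8884416363995626e-08)]
0.04 0 [array([ 0.22057852,  0.06492505, -1.06833282]), np.float64(4.9404924595819466e-15)]
0.06 0.06 [array([ 0.2307594 , -0.14107936, -0.97409466]), np.float64(2.612388083633732e-11)]
0.06 0.03 [array([ 0.21884279, -0.04228933, -0.99881351]), np.float64(2.612821070613336e-09)]
0.06 0.015 [array([ 0.21347444,  0.00842805, -1.00902993]), np.float64(1.13825021630376e-08)]
0.06 0 [array([ 0.20844659,  0.05969039, -1.01771048]), np.float64(1.7763568394002505e-15)]
fine 0.06 (array([ 1.18781154,  0.17192099, -0.70931848]), np.float64(2.9632694076298094e-09))
fine 0.03 (array([ 1.15393835,  0.2360295 , -0.71727891]), np.float64(2.3648758507022194e-09))
fine 0 (array([ 1.12166478,  0.30111891, -0.72072809]), np.float64(1.3425518474718956e-09))
```

```bash
cat > kin2.py <<'E'
from h import *
from scipy.spatial.transform import Rotation as R
from scipy.optimize import least_squares
def fk(q,p):
    a1,h,d,L2,a3,L3,Lt,dw,aw=p
    def axr(v,a): return R.from_rotvec(np.array(v,float)*a).as_matrix()
    B=axr([0,0,1],q[0]); pos=B@np.array([a1,d,h])
    # pitch positive = nose down about +y
    A=B@axr([0,1,0],q[1]); pos=pos+A@np.array([0,0,L2])
    A=A@axr([0,1,0],-q[2]); pos=pos+A@np.array([L3,0,a3])
    A=A@axr([1,0,0],q[3]*S4)
    pos=pos+A@np.array([0,dw,0])
    A=A@axr([0,1,0],-q[4]); pos=pos+A@np.array([Lt,0,aw])
    A=A@axr([1,0,0],q[5]*S6)
    return pos,A
S4=1;S6=1
if __name__=="__main__":
    D=[load(n)[1] for n in["wrist0","w1","w2","w3","w4","w5","w6"]]
    import itertools
    for S4,S6 in itertools.product((1,-1),(1,-1)):
        # orientation consistency: tool R = A*C const
        Cs=[fk(s['q'],[0]*9)[1].T@R.from_euler('xyz',s['ee_rot']).as_matrix() for s in D]
        print(S4,S6,max(np.linalg.norm(C-Cs[0]) for C in Cs)); print(Cs[0].round(2)[0]) 
        F=lambda p:np.concatenate([fk(s['q'],p)[0]-s['eef_pos'] for s in D])
        r=least_squares(F,[.0,.3,-.19,.6,0,.45,.4,0,0]);print(r.x.round(4),np.abs(r.fun).max())
E
python3 kin2.py
```

```text
1 1 2.7980591665476084
[ 0. -0.  1.]
[-0.0574  0.0824 -0.4166  0.5213  0.0765  0.4509  0.235   0.2204  0.0576] 0.023502282185287743
1 -1 0.6483443176827874
[ 0. -0.  1.]
[-0.0574  0.0824 -0.4166  0.5213  0.0765  0.4509  0.235   0.2204  0.0576] 0.023502282185287743
-1 1 2.82646173665304
[0. 0. 1.]
[ 0.      0.1988  0.      0.6016 -0.      0.4636  0.353  -0.1918 -0.    ] 8.213805746670744e-10
-1 -1 1.1775016281726256e-15
[0. 0. 1.]
[ 0.      0.1988  0.      0.6016 -0.      0.4636  0.353  -0.1918 -0.    ] 8.213805746670744e-10
```

```bash
cat > ik.py <<'E'
from kin2 import *
import kin2; kin2.S4=-1;kin2.S6=-1
PP=[0,.1988,0,.6016,0,.4636,.353,-.1918,0]
_s=load("wrist0")[1];C=fk(_s['q'],PP)[1].T@R.from_euler('xyz',_s['ee_rot']).as_matrix()
lo=np.array([-3.07,-1.43,-1.02,-3.03,-3.05,-3.03]);hi=np.array([3.07,2.12,1.25,1.67,0,3.03])
def ikall(X,Rt,n=40,bound=False,seed=0):
    rng=np.random.default_rng(seed);S=[]
    for i in range(n):
        q0=rng.uniform(lo,hi)
        def F(q):
            p,A=fk(q,PP);return np.r_[(p-X)*5,R.from_matrix((A@C).T@Rt).as_rotvec()]
        if bound: r=least_squares(F,q0,bounds=(lo-1e-6,hi+1e-6))
        else: r=least_squares(F,q0)
        if np.abs(r.fun).max()<1e-5:
            q=(r.x+np.pi)%(2*np.pi)-np.pi
            if not any(np.abs(q-s).max()<1e-3 for s in S): S.append(q)
    return S
E
python3 - <<'E'
from ik import *
from tgt import tgt
flip=np.diag([-1,-1,1])
for pl,nm in(((.464,-.125,.046),"coarse"),((.561,.305,.046),"fine")):
  for along in(.028,.05):
    X,Rt=tgt(pl,along,.0149,0)
    for s in ikall(X,Rt): print(nm,along,s.round(2),"OK" if (s>lo).all() and (s<hi).all() else "")
E
```

```text
coarse 0.028 [-2.95 -1.78 -1.06  2.92  2.8  -1.91] 
coarse 0.028 [-3.03 -1.83 -0.73 -2.59 -3.08 -1.08] 
coarse 0.028 [-0.89  1.86 -1.95 -2.46 -2.45  3.  ] 
coarse 0.028 [ 2.25 -1.86 -1.19  0.69 -2.45  3.  ] 
coarse 0.028 [ 0.11  1.83 -2.41  0.55 -3.08 -1.08] 
coarse 0.028 [ 0.19  1.78 -2.08 -0.22  2.8  -1.91] 
coarse 0.028 [ 2.43 -1.93 -0.55 -1.06  2.74  1.24] 
coarse 0.05 [-2.96 -1.8  -1.02  2.9   2.86 -1.92] 
coarse 0.05 [-3.02 -1.83 -0.71 -2.65 -3.06 -1.15] 
coarse 0.05 [-0.83  1.87 -1.99 -2.42 -2.52  3.  ] 
coarse 0.05 [ 2.31 -1.87 -1.15  0.72 -2.52  3.  ] 
coarse 0.05 [ 0.18  1.8  -2.12 -0.24  2.86 -1.92] 
coarse 0.05 [ 2.44 -1.92 -0.52 -1.    2.73  1.28] 
fine 0.028 [ 0.46  0.26 -0.93  2.05 -0.23  2.28] 
fine 0.028 [ 0.27  0.28 -0.47 -2.78  0.33  1.03] 
fine 0.028 [-2.68 -0.26 -2.21 -1.09 -0.23  2.28] 
fine 0.028 [-2.2  -2.03 -0.32 -2.4  -2.53 -1.75] 
fine 0.028 [ 0.67  2.07 -2.18 -1.5   2.84  2.66] 
fine 0.028 [-2.47 -2.07 -0.96  1.64  2.84  2.66] 
fine 0.028 [-2.87 -0.28 -2.67  0.36  0.33  1.03] 
fine 0.05 [ 0.5   0.27 -0.9   1.92 -0.23  2.39] 
fine 0.05 [-2.23 -2.01 -0.29 -2.43 -2.52 -1.76] 
fine 0.05 [ 0.26  0.29 -0.44 -2.82  0.34  1.08] 
fine 0.05 [-2.88 -0.29 -2.7   0.32  0.34  1.08] 
fine 0.05 [ 0.6   2.05 -2.22 -1.63  2.87  2.58] 
fine 0.05 [-2.64 -0.27 -2.24 -1.23 -0.23  2.39]
```

```bash
cat >> ik.py <<'E'
def ikb(X,Rt,seeds,wr=1.):
    best=None
    for q0 in seeds:
        def F(q):
            p,A=fk(q,PP);return np.r_[(p-X)*5,wr*R.from_matrix((A@C).T@Rt).as_rotvec()]
        r=least_squares(F,np.clip(q0,lo+.01,hi-.01),bounds=(lo,hi),xtol=1e-12,ftol=1e-12)
        if best is None or r.cost<best.cost-1e-12: best=r
    return best
E
python3 - <<'E'
from ik import *
from tgt import tgt
rng=np.random.default_rng(1)
cur=load("w6")[1]["q"]; seeds=[cur]+[cur+rng.normal(0,[.3,.2,.2,.6,.4,.6]) for _ in range(25)]+[rng.uniform(lo,hi) for _ in range(60)]
for pl,nm in(((.464,-.125,.046),"coarse"),((.561,.305,.046),"fine")):
 for fl in(1,-1):
  for along,h in((.028,.03),(.028,0),(.05,0),(.06,0),(.07,0)):
    X,Rt=tgt(pl,along,.0149,h)
    r=ikb(X,Rt@np.diag([fl,fl,1]),seeds);print(nm,fl,along,h,r.x.round(2),"posres mm",(r.fun[:3]*200).round(1),"rot",r.fun[3:].round(3))
E
```

```text
coarse 1 0.028 0.03 [ 0.15 -0.05 -1.02  0.2  -0.1  -1.86] posres mm [ 0.5 -1.6  0.9] rot [ 0.033 -0.013 -0.   ]
coarse 1 0.028 0 [ 0.14  0.04 -1.02  0.16 -0.01 -1.81] posres mm [ 0.3 -1.9  0.7] rot [ 0.043 -0.011 -0.   ]
coarse 1 0.05 0 [ 0.12  0.04 -1.01  0.29 -0.01 -1.93] posres mm [ 0.2 -1.5  0.9] rot [ 0.035 -0.013 -0.   ]
coarse 1 0.06 0 [ 0.12  0.04 -1.01  0.34 -0.01 -1.98] posres mm [ 0.2 -1.3  1. ] rot [ 0.031 -0.014 -0.   ]
coarse 1 0.07 0 [ 0.11  0.04 -1.01  0.4  -0.01 -2.02] posres mm [ 0.2 -1.1  0.9] rot [ 0.026 -0.013 -0.   ]
coarse -1 0.028 0.03 [ 0.15 -0.05 -1.02  0.2  -0.1   1.28] posres mm [ 0.5 -1.6  0.9] rot [-0.033  0.013 -0.   ]
coarse -1 0.028 0 [ 0.14  0.04 -1.02  0.16 -0.01  1.33] posres mm [ 0.3 -1.9  0.7] rot [-0.043  0.011 -0.   ]
coarse -1 0.05 0 [ 0.12  0.04 -1.01  0.29 -0.01  1.21] posres mm [ 0.2 -1.5  0.9] rot [-0.035  0.013 -0.   ]
coarse -1 0.06 0 [ 0.12  0.04 -1.01  0.34 -0.01  1.17] posres mm [ 0.2 -1.3  1. ] rot [-0.031  0.014 -0.   ]
coarse -1 0.07 0 [ 0.11  0.04 -1.01  0.4  -0.01  1.12] posres mm [ 0.2 -1.1  0.9] rot [-0.026  0.013 -0.   ]
fine 
[... 324 characters left out ...]
 0.58  0.27 -0.88  1.67 -0.26  2.56] posres mm [0.1 0.4 1.1] rot [-0.011 -0.016 -0.   ]
fine 1 0.07 0 [ 0.57  0.27 -0.87  1.67 -0.26  2.57] posres mm [0.1 0.2 0.7] rot [-0.006 -0.01  -0.   ]
fine -1 0.028 0.03 [ 0.63  0.21 -0.95  1.67 -0.28 -0.62] posres mm [0.  0.2 0.6] rot [0.006 0.008 0.   ]
fine -1 0.028 0 [ 0.61  0.27 -0.92  1.67 -0.28 -0.62] posres mm [0.2 1.  2.5] rot [0.025 0.036 0.   ]
fine -1 0.05 0 [ 0.59  0.27 -0.9   1.67 -0.27 -0.59] posres mm [0.1 0.6 1.5] rot [0.015 0.023 0.   ]
fine -1 0.06 0 [ 0.58  0.27 -0.88  1.67 -0.26 -0.58] posres mm [0.1 0.4 1.1] rot [0.011 0.016 0.   ]
fine -1 0.07 0 [ 0.57  0.27 -0.87  1.67 -0.26 -0.57] posres mm [0.1 0.2 0.7] rot [0.006 0.01  0.   ]
```

```bash
cat >> ik.py <<'E'
def ikroll(X,Rt,seeds,m=.04,wroll=.02):
    best=None
    l=lo.copy();h=hi.copy();l[2]+=m/2;h[4]-=m;h[3]-=m
    for q0 in seeds:
        def F(q):
            p,A=fk(q,PP);w=R.from_matrix((A@C).T@Rt).as_rotvec();return np.r_[(p-X)*5,w[1:],wroll*w[0]]
        r=least_squares(F,np.clip(q0,l+.01,h-.01),bounds=(l,h),xtol=1e-12,ftol=1e-12)
        if best is None or r.cost<best.cost-1e-12: best=r
    p,A=fk(best.x,PP);return best.x,(p-X)*1e3,R.from_matrix((A@C).T@Rt).as_rotvec(),A@C
E
python3 - <<'E'
from ik import *
from tgt import tgt
rng=np.random.default_rng(1)
cur=load("w6")[1]["q"]; seeds=[cur]+[cur+rng.normal(0,[.2,.2,.2,.4,.2,.4]) for _ in range(12)]
for h in(.06,.04,.02,.01,0):
    X,Rt=tgt((.464,-.125,.046),.028,.0149,h)
    q,e,w,A=ikroll(X,Rt,seeds);print(h,q.round(2),e.round(2),"rot",w.round(3),"z",A[:,2].round(3))
seeds=[cur]+[rng.uniform(lo,hi) for _ in range(40)]
for fl in(1,-1):
  for tilt in (0,.15,.25,.35):
    X,Rt=tgt((.561,.305,.046),.027,.0149,0)
    Rt=Rt@np.diag([fl,fl,1])@R.from_rotvec([0,tilt*fl,0]).as_matrix()
    q,e,w,A=ikroll(X,Rt,seeds);print("fine",fl,tilt,q.round(2),e.round(2),"rot",w.round(3),"z",A[:,2].round(3))
E
```

```text
0.06 [ 0.17 -0.14 -1.    0.15 -0.19 -1.83] [ 0. -0.  0.] rot [ 0.034 -0.     0.   ] z [ 0.498  0.057 -0.866]
0.04 [ 0.16 -0.08 -1.    0.13 -0.13 -1.79] [ 0. -0.  0.] rot [ 0.041 -0.     0.   ] z [ 0.497  0.063 -0.865]
0.02 [ 0.15 -0.02 -1.    0.11 -0.07 -1.77] [ 0. -0.  0.] rot [ 0.045 -0.     0.   ] z [ 0.497  0.068 -0.865]
0.01 [ 0.15  0.01 -1.    0.1  -0.04 -1.76] [ 0. -0.  0.] rot [ 0.047 -0.     0.   ] z [ 0.497  0.07  -0.865]
0 [ 0.15  0.04 -0.97  0.02 -0.04 -1.67] [ 0. -0.  0.] rot [ 0.049 -0.     0.   ] z [ 0.497  0.072 -0.865]
fine 1 0 [ 0.68  0.29 -0.92  1.63 -0.38  2.5 ] [0. 0. 0.] rot [-0.093 -0.    -0.   ] z [ 0.502 -0.07  -0.862]
fine 1 0.15 [ 0.72  0.27 -0.86  1.06 -0.18  3.03] [-0.01 -0.   -0.02] rot [ 0.095  0.    -0.   ] z [ 0.359  0.112 -0.927]
fine 1 0.25 [ 0.88  0.33 -0.61  0.44 -0.49 -2.78] [0. 0. 0.] rot [ 0.  0. -0.] z [ 0.27   0.012 -0.963]
fine 1 0.35 [ 0.86  0.36 -0.45  0.21 -0.65 -2.54] [0. 0. 0.] rot [-0.  0. -0.] z [ 0.173  0.008 -0.985]
fine -1 0 [ 0.68  0.29 -0.92  1.63 -0.38 -0.65] [0. 0. 0.] rot [ 0.093  0.    -0.   ] z [ 0.502 -0.07  -0.862]
fine -1 0.15 [ 0.82  0.29 -0.8   0.92 -0.33 -0.06] [-0.  0.  0.] rot [0. 0. 0.] z [ 0.365  0.017 -0.931]
fine -1 0.25 [ 0.88  0.33 -0.61  0.44 -0.49  0.36] [0. 0. 0.] rot [-0. -0. -0.] z [ 0.27   0.012 -0.963]
fine -1 0.35 [ 0.86  0.36 -0.45  0.21 -0.65  0.6 ] [0. 0. 0.] rot [ 0. -0. -0.] z [ 0.173  0.008 -0.985]
```

```bash
python3 - <<'E'
from ik import *
from tgt import tgt
rng=np.random.default_rng(1)
cur=load("w6")[1]["q"]; seeds=[cur]+[cur+rng.normal(0,[.2,.2,.2,.4,.2,.4]) for _ in range(12)]
for tilt in(0,.2,.3,.4):
 for roll in (0,.1,.2):
  for h in(.06,0):
    X,Rt=tgt((.464,-.125,.046),.028,.0149,h)
    Rt=Rt@R.from_rotvec([-roll,0,0]).as_matrix()@R.from_rotvec([0,tilt,0]).as_matrix()
    q,e,w,A=ikroll(X,Rt,seeds,wroll=1);print(tilt,roll,h,q.round(2),e.round(2),"rot",w.round(3),"z",A[:,2].round(3))
E
```

```text
0 0 0.06 [ 0.17 -0.14 -1.    0.18 -0.2  -1.85] [ 0.66 -1.35  0.86] rot [ 0.026 -0.012  0.   ] z [ 0.487  0.048 -0.872]
0 0 0 [ 0.14  0.04 -0.98  0.07 -0.04 -1.73] [ 0.3  -1.95  0.68] rot [ 0.044 -0.011 -0.   ] z [ 0.487  0.067 -0.871]
0 0.1 0.06 [ 0.06 -0.11 -0.8  -0.27 -0.36 -1.33] [ 0. -0.  0.] rot [ 0. -0.  0.] z [ 0.492  0.123 -0.862]
0 0.1 0 [ 0.02  0.06 -0.75 -0.44 -0.27 -1.12] [0. 0. 0.] rot [0. 0. 0.] z [ 0.492  0.123 -0.862]
0 0.2 0.06 [-0.14 -0.05 -0.64 -0.56 -0.57 -0.91] [ 0. -0.  0.] rot [0. 0. 0.] z [ 0.48   0.221 -0.849]
0 0.2 0 [-0.17  0.1  -0.61 -0.69 -0.49 -0.75] [0. 0. 0.] rot [-0.  0.  0.] z [ 0.48   0.221 -0.849]
0.2 0 0.06 [ 0.19 -0.08 -0.84  0.1  -0.49 -1.79] [-0.  0. -0.] rot [-0.  0.  0.] z [ 0.318  0.015 -0.948]
0.2 0 0 [ 0.17  0.07 -0.87  0.13 -0.31 -1.82] [-0. -0.  0.] rot [ 0. -0.  0.] z [ 0.318  0.015 -0.948]
0.2 0.1 0.06 [ 0.07 -0.04 -0.7  -0.16 -0.59 -1.44] [0. 0. 0.] rot [0. 0. 0.] z [ 0.311  0.112 -0.944]
0.2 0.1 0 [ 0.07  0.1  -0.7  -0.21 -0.46 -1.38] [0. 0. 0.] rot [0. 0. 0.] z [ 0.311  0.112 -0.944]
0.2 0.2 0.06 [-0.06  0.   -0.59 -0.35 -0.71 -1.16
[... 685 characters left out ...]
3  0.16 -0.55 -0.33 -0.69 -1.17] [ 0. -0.  0.] rot [ 0. -0.  0.] z [ 0.203  0.199 -0.959]
0.4 0 0.06 [ 0.16  0.02 -0.67  0.02 -0.76 -1.7 ] [0. 0. 0.] rot [0. 0. 0.] z [ 0.123  0.006 -0.992]
0.4 0 0 [ 0.16  0.15 -0.68  0.02 -0.62 -1.7 ] [0. 0. 0.] rot [-0.  0. -0.] z [ 0.123  0.006 -0.992]
0.4 0.1 0.06 [ 0.08  0.05 -0.59 -0.12 -0.81 -1.48] [0. 0. 0.] rot [0. 0. 0.] z [ 0.117  0.097 -0.988]
0.4 0.1 0 [ 0.07  0.17 -0.59 -0.14 -0.69 -1.45] [-0.  0.  0.] rot [0. 0. 0.] z [ 0.117  0.097 -0.988]
0.4 0.2 0.06 [-0.02  0.08 -0.51 -0.25 -0.89 -1.27] [0. 0. 0.] rot [0. 0. 0.] z [ 0.106  0.188 -0.976]
0.4 0.2 0 [-0.01  0.2  -0.5  -0.27 -0.78 -1.24] [-0.  0.  0.] rot [-0.  0.  0.] z [ 0.106  0.188 -0.976]
```

```bash
cat > tgt2.py <<'E'
from fit import *
from scipy.spatial.transform import Rotation as R
def tgt2(p,mid,h,roll=0,tilt=0,fl=1,dx=0,dy=0,byaw=0,bpitch=0):
    # mid: bolt mid in tool frame (m). tool rotated: roll about bolt axis, tilt about tool y relative to perpendicular
    Rp=rot(p[2],np.pi/6);O=np.array([p[0],p[1],.066])
    Rt=np.c_[-Rp[:,0],Rp[:,1],-Rp[:,2]]@R.from_rotvec([-roll,0,0]).as_matrix()@np.diag([fl,fl,1])@R.from_rotvec([0,tilt*fl,0]).as_matrix()
    m=O+Rp@np.array([dx,dy,.014+h]); return m-Rt@np.array(mid),Rt,Rp
def go2(X,Rt,Rp):
    st=get_state();T=R.from_euler('xyz',st['ee_rot']).as_matrix()
    print("t",st["t"],"force",st["force"].round(1),"TCP",st["eef_pos"].round(4),"q",st["q"].round(2))
    print("target",X.round(4),"rotvec",R.from_matrix(T.T@Rt).as_rotvec().round(4),"shift in current tool mm",(T.T@(X-st['eef_pos'])*1e3).round(1),"in target tool",(Rt.T@(X-st['eef_pos'])*1e3).round(1))
    n=Rp[:,2];print("down-normal 10mm in tool",(Rt.T@(-n)*10).round(2),"upslope 10mm in tool",(Rt.T@Rp[:,0]*10).round(2),"plate y",(Rt.T@Rp[:,1]*10).round(2))
E
python3 - <<'E'
from tgt2 import *
go2(*tgt2((.464,-.125,.046),(.028,0,.0149),.04,roll=.12))
E
```

```text
t 9.775 force [-1.  -0.7 -2.8] TCP [ 0.4463 -0.1323  0.1625] q [ 0.16 -0.15 -1.01  0.23 -0.19 -1.9 ]
target [ 0.4539 -0.1272  0.1396] rotvec [-0.1066 -0.0041  0.0009] shift in current tool mm [ 4.6  4.4 23.8] in target tool [ 4.7  1.9 24.1]
down-normal 10mm in tool [ 0.   -1.2   9.93] upslope 10mm in tool [-10.   0.  -0.] plate y [0.   9.93 1.2 ]
```

step_arm:
  commands: "0 0 0 -0.035 0 0;0 0 0 -0.035 0 0;0 0 0 -0.036 -0.004 0.001;1.5 0.6 8 0 0 0;1.5 0.6 8 0 0 0;1.7 0.7 8 0 0 0;0 0 0 0 0 0;0 0 0 0 0 0"

```text
t: 10.78
eef_pos: [0.4532, -0.1271, 0.1389]
ee_rot: [3.022, 0.522, -3.095]
force: [-0.5, 0.5, -3.5]
width: 0.026
```

```bash
python3 look.py w7; python3 - <<'E'
from tgt2 import *
go2(*tgt2((.464,-.125,.046),(.028,0,.0149),.015,roll=.12))
f=grab_frame("side");save(f,"side2");cv2.imwrite("pics/side3c.png",cv2.resize(f["frame"][180:320,200:380,::-1],None,fx=4,fy=4))
E
```

```text
10.775 [ 0.4532 -0.1271  0.1389] [ 3.0221  0.5223 -3.0953] 0.006 [-0.5  0.5 -3.5] 0.02598150109524747
t 10.825 force [-0.4 -0.9 -4.1] TCP [ 0.4532 -0.1272  0.1391] q [-0.   -0.04 -0.74 -0.4  -0.38 -1.15]
target [ 0.4664 -0.1267  0.1179] rotvec [-0.0004 -0.0009 -0.    ] shift in current tool mm [-0.9 -3.  24.7] in target tool [-0.9 -3.1 24.7]
down-normal 10mm in tool [ 0.   -1.2   9.93] upslope 10mm in tool [-10.   0.  -0.] plate y [0.   9.93 1.2 ]
```

View pics/w7b.png

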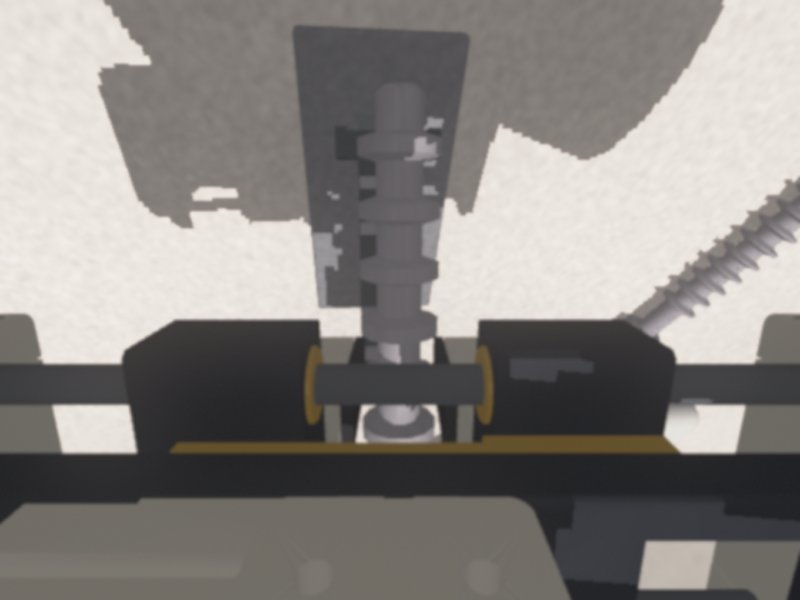

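View pics/side3c.png

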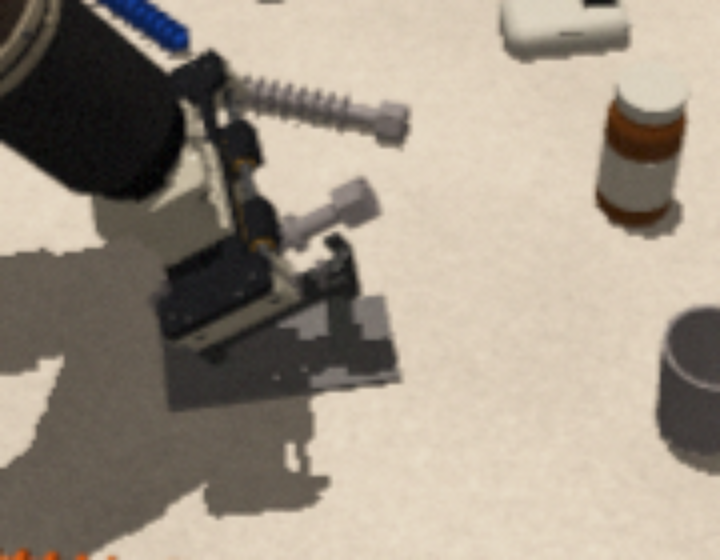

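step_arm:
  commands: "-0.3 -0.8 6 0 0 0;-0.3 -0.8 7 0 0 0;-0.3 -0.8 7 0 0 0;0 -0.6 4.7 0 0 0;0 0 0 0 0 0;0 0 0 0 0 0"

```text
t: 11.62
eef_pos: [0.4664, -0.1269, 0.1179]
ee_rot: [3.022, 0.523, -3.096]
force: [-0.3, 0.4, -3.8]
width: 0.0262
```

```bash
python3 look.py w8; python3 - <<'E'
from tgt2 import *
go2(*tgt2((.464,-.125,.046),(.028,0,.0149),.00,roll=.12))
f,st=load("w8");im=f["frame"].copy()
pts=[(.02*i,y,.0055) for i in range(-2,3) for y in(-.012,.012)]
for q in proj(f,platepts((.464,-.125,.046),pts),st): cv2.circle(im,tuple(int(round(v)) for v in q),1,(255,0,0),-1)
cv2.imwrite("pics/o8.png",cv2.resize(im[20:260,190:370,::-1],None,fx=4,fy=2.5,interpolation=cv2.INTER_CUBIC))
E
```

```text
11.625 [ 0.4664 -0.1269  0.1179] [ 3.0218  0.5226 -3.0962] 0.002 [-0.3  0.4 -3.8] 0.02615546790105351
t 11.675 force [-0.4 -0.2 -2.9] TCP [ 0.4664 -0.1268  0.118 ] q [-0.02  0.03 -0.72 -0.47 -0.34 -1.07]
target [ 0.4739 -0.1263  0.1049] rotvec [-0.0006 -0.0007 -0.0006] shift in current tool mm [-0.1 -1.6 15. ] in target tool [-0.  -1.6 15. ]
down-normal 10mm in tool [ 0.   -1.2   9.93] upslope 10mm in tool [-10.   0.  -0.] plate y [0.   9.93 1.2 ]
```

View pics/o8.png

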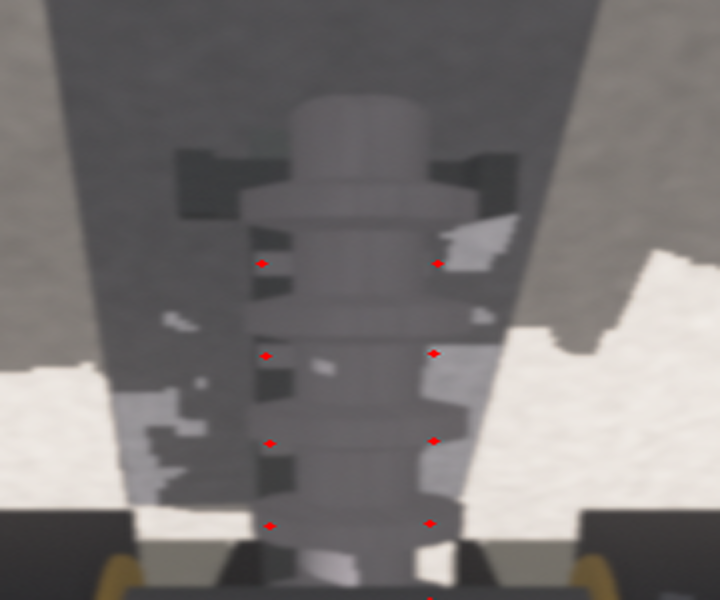

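step_arm:
  commands: "0 -0.4 4 0 0 0;0 -0.3 3 0 0 0;0 -0.2 2 0 0 0;0 0 0 0 0 0;0 -0.1 1 0 0 0;0 0 0 0 0 0"

```text
t: 12.42
eef_pos: [0.4714, -0.1264, 0.1092]
ee_rot: [3.022, 0.523, -3.096]
force: [0.4, 0.4, -3.2]
width: 0.0261
```

step_arm:
  commands: "0 -0.1 1 0 0 0;0 0 0 0 0 0;0 -0.1 1 0 0 0;0 0 0 0 0 0"

```text
t: 12.92
eef_pos: [0.4724, -0.1263, 0.1074]
ee_rot: [3.022, 0.523, -3.096]
force: [0.6, -0.1, -3.7]
width: 0.0261
```

step_arm:
  commands: "0 -0.1 1 0 0 0;0 0 0 0 0 0;0 -0.1 1 0 0 0;0 0 0 0 0 0;0 0 0 0 0 0"

```text
t: 13.55
eef_pos: [0.4734, -0.1262, 0.1057]
ee_rot: [3.022, 0.523, -3.096]
force: [-0.2, 0.8, -3.1]
width: 0.0259
```

step_arm:
  commands: "0 -0.05 0.5 0 0 0;0 0 0 0 0 0;0 -0.05 0.5 0 0 0;0 0 0 0 0 0;0 0 0 0 0 0"

```text
t: 14.18
eef_pos: [0.4739, -0.1262, 0.105]
ee_rot: [3.022, 0.523, -3.096]
force: [-2.7, 0.2, 1.6]
width: 0.0258
```

```bash
python3 look.py w9; python3 - <<'E'
from tgt2 import *
go2(*tgt2((.464,-.125,.046),(.028,0,.0149),.00,roll=.12))
f=grab_frame("side");save(f,"side4");cv2.imwrite("pics/side4c.png",cv2.resize(f["frame"][180:300,220:340,::-1],None,fx=5,fy=5))
E
```

```text
14.175 [ 0.4739 -0.1262  0.105 ] [ 3.0217  0.5228 -3.0962] -0.0 [-2.7  0.2  1.6] 0.025810713812594498
t 14.225 force [-3.8  0.8  1.9] TCP [ 0.4739 -0.1262  0.105 ] q [-0.03  0.07 -0.71 -0.51 -0.33 -1.02]
target [ 0.4739 -0.1263  0.1049] rotvec [-0.0005 -0.0007 -0.0005] shift in current tool mm [-0.  -0.2  0. ] in target tool [-0.  -0.2  0. ]
down-normal 10mm in tool [ 0.   -1.2   9.93] upslope 10mm in tool [-10.   0.  -0.] plate y [0.   9.93 1.2 ]
```

View pics/w9b.png

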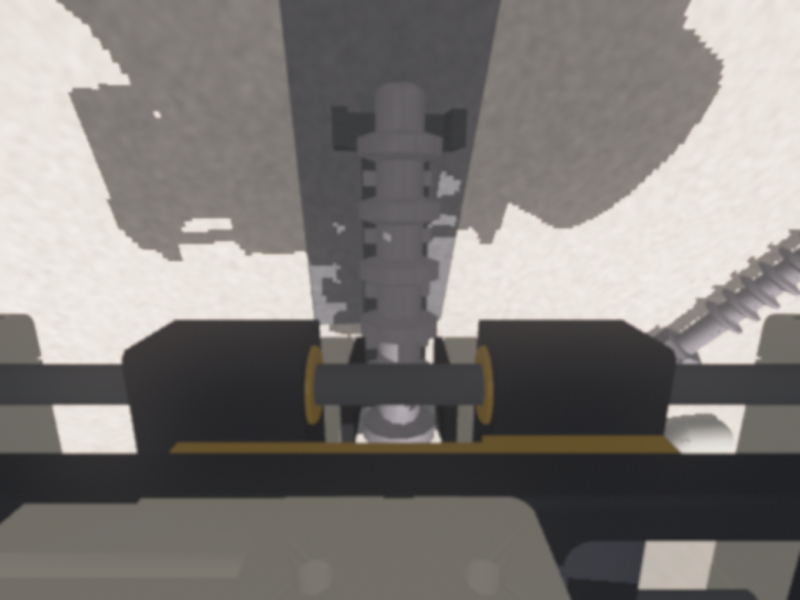

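View pics/side4c.png

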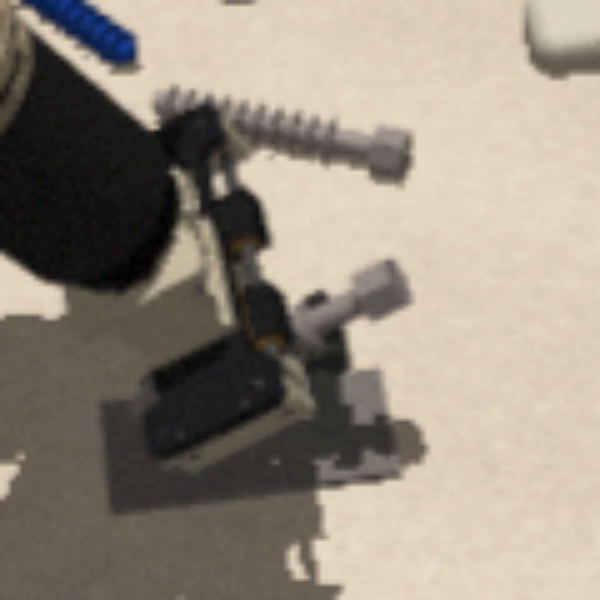

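step_arm:
  commands: "0 0 0 0 0 0;0 0 0 0 0 0;0 0 0 0 0 0"
  grip_force: 5

```text
t: 14.65
eef_pos: [0.4741, -0.1261, 0.105]
ee_rot: [3.022, 0.523, -3.096]
force: [-2.9, 3.0, 4.6]
width: 0.0275
```

step_arm:
  commands: "0 0 0 0 0 0;0 0 0 0 0 0;0 0 0 0 0 0;0 0 0 0 0 0"
  jaw: 60

```text
t: 15.15
eef_pos: [0.474, -0.1262, 0.1048]
ee_rot: [3.022, 0.523, -3.096]
force: [-0.1, 0.6, -0.4]
width: 0.0587
```

```bash
python3 look.py w10
```

```text
15.15 [ 0.474  -0.1262  0.1048] [ 3.0219  0.5227 -3.0961] 0.001 [-0.1  0.6 -0.4] 0.05866974106169343
```

View pics/w10b.png

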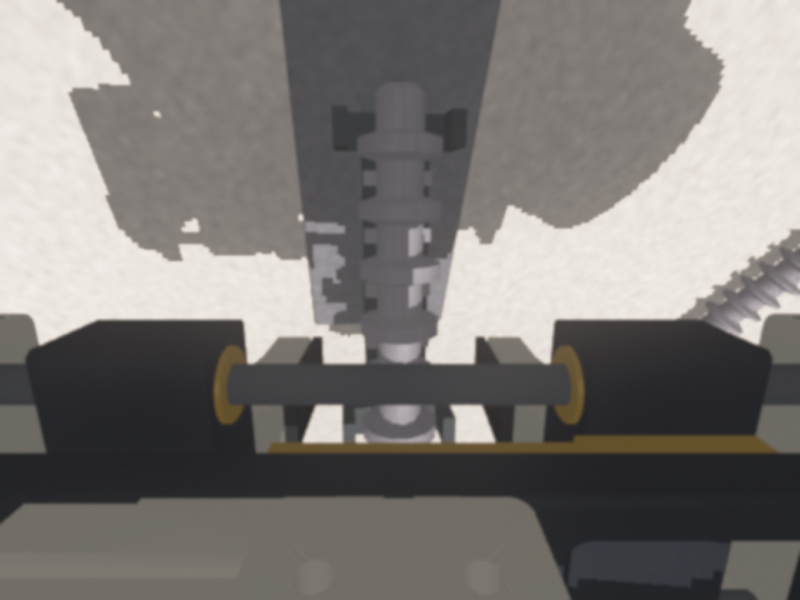

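step_arm:
  commands: "0 0 -8 0 0 0;0 0 -15 0 0 0;0 0 -20 0 0 0;-10 0 -25 0.03 0.1 0;-20 0 -20 0.03 0.14 0;-20 0 -20 0.03 0.14 0;-10 0 -20 0.03 0.14 0;0 0 0 0 0 0"

```text
t: 16.2
eef_pos: [0.4826, -0.1362, 0.242]
ee_rot: [-3.13, 0.004, -3.068]
force: [-0.2, 0.2, -1.2]
width: 0.0603
```

```bash
python3 - <<'E'
from h import *
from scipy.spatial.transform import Rotation as R
st=get_state();T=R.from_euler('xyz',st['ee_rot']).as_matrix();print(st["q"].round(2),st["eef_pos"].round(4),T.round(3))
Rt=np.array([[-1,0,0],[0,1,0],[0,0,-1.]])
print(R.from_matrix(T.T@Rt).as_rotvec().round(3), (T.T@(np.array([.66,.2,.33])-st['eef_pos'])*1e3).round(1))
f=grab_frame("side");save(f,"side5");cv2.imwrite("pics/side5c.png",cv2.resize(f["frame"][180:300,220:340,::-1],None,fx=5,fy=5,interpolation=cv2.INTER_CUBIC))
E
```

```text
[ 0.13  0.07 -0.39  0.01 -1.11 -1.63] [ 0.4826 -0.1362  0.242 ] [[-0.997 -0.074  0.005]
 [-0.074  0.997 -0.012]
 [-0.004 -0.012 -1.   ]]
[-0.012  0.005  0.074] [-202.   321.2  -91. ]
```

View pics/side5c.png

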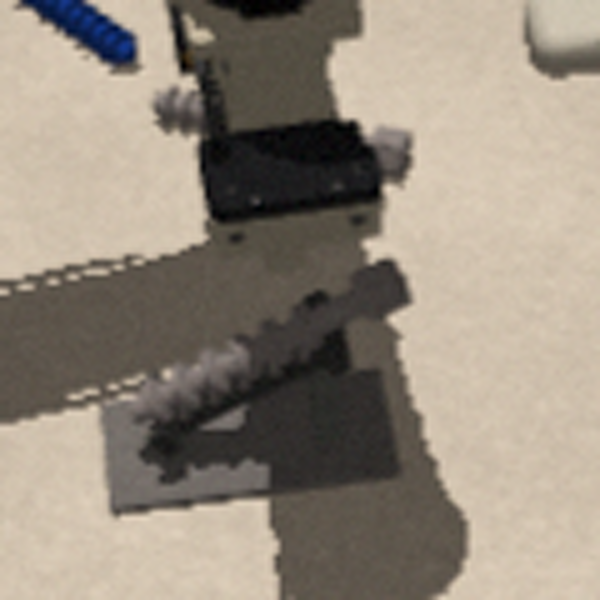

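step_arm:
  commands: "-25 40 -15 0 0 0;-29 46 -13 0 0 0;-29 46 -13 0 0 0;-29 46 -13 0 0 0;-29 46 -13 0 0 0;-29 46 -13 0 0 0;-22 35 -10 -0.012 0.005 0.074;-10 16 0 0 0 0"

```text
t: 17.25
eef_pos: [0.6592, 0.1997, 0.3282]
ee_rot: [3.139, -0.0, 3.14]
force: [-0.4, 0.2, 0.1]
width: 0.0602
```

step_arm:
  commands: "0 0 0 0 0 0;0 0 0 0 0 0"

```text
t: 17.5
eef_pos: [0.6583, 0.1973, 0.328]
ee_rot: [3.14, -0.002, 3.14]
force: [-0.1, 0.3, 0.5]
width: 0.0601
```

```bash
python3 look.py f1
```

```text
17.5 [0.6583 0.1973 0.328 ] [ 3.1400e+00 -1.5000e-03  3.1402e+00] 0.006 [-0.1  0.3  0.5] 0.06008279833195335
```

View pics/f1b.png

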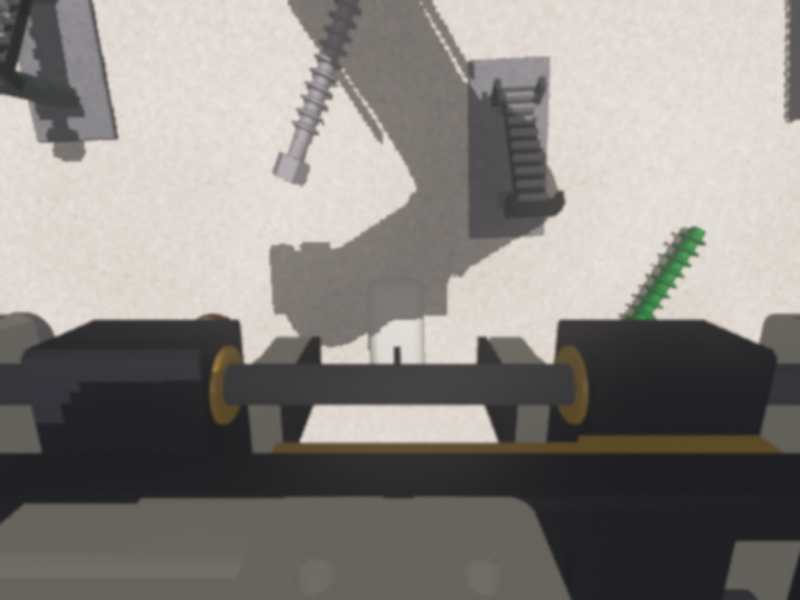

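```bash
python3 - <<'E'
from h import *
f,st=load("f1")
a=cv2.resize(f["frame"][0:135,185:265,::-1],None,fx=4.4,fy=4.4,interpolation=cv2.INTER_CUBIC)
b=cv2.resize(f["frame"][35:170,320:400,::-1],None,fx=4.4,fy=4.4,interpolation=cv2.INTER_CUBIC)
cv2.imwrite("pics/f1c.png",np.hstack([a,b]))
E
```

```text
(no output)
```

View pics/f1c.png

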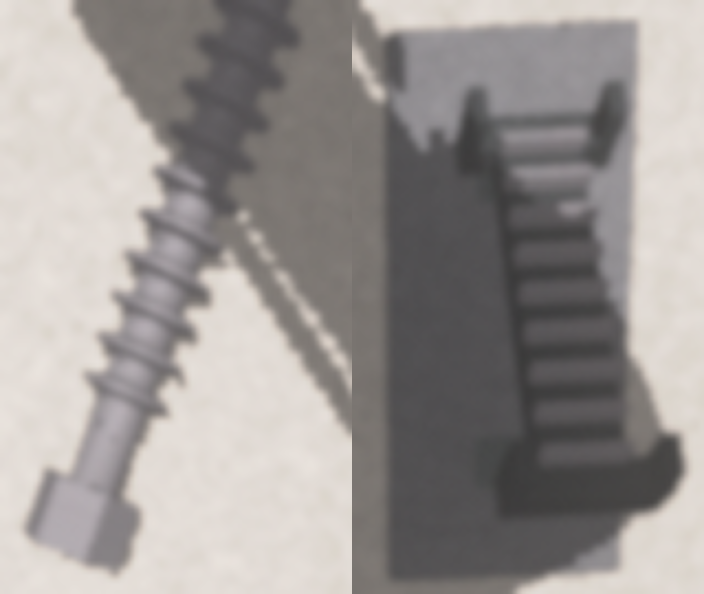

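```bash
cat > fm.py <<'E'
from fit import *
f,st=load("f1");
o=np.array([185,0])
L=[(98,82,520),(56.25,128,395),(43.75,142,359),(31.25,155,317),(18.75,168,275),(6.25,183,231),(-6.25,197,189),(-18.75,215,147),(-31.25,228,105),(-43.75,243,64)]
v=[(f,st,[(a/1000,o+np.array((x,y))/4.4) for a,x,y in L])]
s=load("scene0")[0];d=load("side0")[0]
v+=[(s,None,[(.098,(299,254.4)),(-.066,(341,223))]),(d,None,[(.098,(298.6,210.6)),(-.066,(252.4,201.4))])]
b=bolt(v[:1],[.487,.13,-.396]);bolt(v,[.487,.13,-.396],True)
o=np.array([320,35])
B=[((sx*.085,sy*.039,.008),o+np.array((x,y))/4.4) for sx,sy,x,y in[(-1,-1,36,33),(-1,1,285,20),(1,1,267,570),(1,-1,38,578)]]
T=[((.0125*(i-4),0,.00275),o+np.array((x-352,y))/4.4) for i,(x,y) in enumerate([(548,143),(548,181),(553,218),(556,255),(562,293),(566,333),(571,373),(576,413),(582,453)])]
plate([(f,st,B,[])],[.561,.305,.046]);plate([(f,st,[],T)],[.561,.305,.046]);plate([(f,st,B,T)],[.561,.305,.046])
p=plate([(f,st,B,T)],[.561,.305,.046,.066])
E
python3 fm.py
```

```text
bolt [ 0.4864  0.1291 -0.4026] rms 0.42 [ 0.3  0.2 -0.1 -0.4 -0.1 -1.1  0.1 -0.6  0.3 -0.2  0.1  0.5  0.2  0.6
 -0.5  0.6 -0.1  0.4 -0.1 -0.1]
bolt [ 0.4863  0.129  -0.4012  0.0131] rms 0.6 [ 0.5  0.1  0.  -0.4 -0.1 -1.1  0.1 -0.6  0.3 -0.2  0.2  0.5  0.2  0.6
 -0.5  0.7 -0.1  0.5 -0.2  0.  -1.3  0.1 -0.8 -0.1 -0.9 -0.6 -1.1 -1.1]
plate [0.5606 0.3055 0.0432] rms 0.62 [-0.6 -0.7  0.6 -0.6  0.2  0.5 -0.2  1.1]
plate [0.5608 0.3056 0.0182] rms 0.26 [-0.7  0.1  0.3 -0.3  0.1 -0.2  0.4 -0.   0.   0.1  0.1 -0.1  0.1 -0.1
 -0.   0.1 -0.3  0.4]
plate [0.5608 0.3056 0.038 ] rms 0.51 [-0.2 -0.7  1.  -0.3 -0.1  0.8 -0.5  1.1 -1.4  0.  -0.3 -0.3 -0.3 -0.3
  0.2 -0.1 -0.   0.   0.3 -0.1  0.4 -0.1  0.5  0.   0.4  0.4]
plate [0.5608 0.3056 0.0381 0.0657] rms 0.51 [-0.1 -0.7  1.  -0.3 -0.   0.8 -0.4  1.1 -1.4  0.1 -0.3 -0.3 -0.3 -0.2
  0.2 -0.1 -0.   0.   0.3 -0.1  0.3 -0.2  0.4  0.   0.3  0.3]
```

```bash
cat > plan.py <<'E'
from ik import *
from tgt2 import tgt2
PL=(.5608,.3056,.040);BM=np.array([.4864,.129,.014]);BY=-.402
def pick(t,c,along=.025,fl=1,h=0):
    u=np.array([np.cos(BY),np.sin(BY),0]);y=np.array([-u[1],u[0],0]);n=np.array([0,0,1.])
    Rt=np.c_[-u,y,-n]@np.diag([fl,fl,1])@R.from_rotvec([0,t*fl,0]).as_matrix()
    return BM+along*u-c*Rt[:,2]+np.array([0,0,h]),Rt,np.c_[u,y,n]
def mid(t,c,along=.025,fl=1): return (fl*along*np.cos(t),0,c+along*np.sin(t))
E
python3 - <<'E'
from plan import *
from h import *
rng=np.random.default_rng(1);cur=load("f1")[1]["q"];print(cur.round(2))
seeds=[cur]+[np.clip(cur+rng.normal(0,[.4,.3,.4,.5,.4,1.5]),lo,hi) for _ in range(25)]
for fl in(1,-1):
 for t in(.25,.35):
  for h in(.1,0):
    X,Rt,_=pick(t,.0165,fl=fl,h=h);q,e,w,A=ikroll(X,Rt,seeds,wroll=1);print("pick",fl,t,h,q.round(2),np.abs(e).max().round(2),w.round(3))
  for h in(.1,.05,0):
   for roll in(0,.1,-.1):
    X,Rt,_=tgt2(PL,mid(t,.0165,fl=fl),h,roll=roll,tilt=t,fl=fl);q,e,w,A=ikroll(X,Rt,seeds,wroll=1);print("place",fl,t,h,roll,q.round(2),np.abs(e).max().round(2),w.round(3))
E
```

```text
[ 0.57  0.35  0.17 -0.   -1.39 -2.14]
pick 1 0.25 0.1 [ 0.46  0.35 -0.24 -0.21 -1.15 -2.33] 0.0 [ 0. -0.  0.]
pick 1 0.25 0 [ 0.46  0.48 -0.32 -0.23 -0.96 -2.28] 0.0 [-0. -0.  0.]
place 1 0.25 0.1 0 [ 0.97  0.17 -0.56  0.34 -0.71 -2.74] 0.0 [ 0. -0.  0.]
place 1 0.25 0.1 0.1 [ 0.93  0.14 -0.56  0.25 -0.63 -2.61] 0.0 [ 0. -0.  0.]
place 1 0.25 0.1 -0.1 [ 1.    0.2  -0.54  0.39 -0.8  -2.84] 0.0 [ 0. -0.  0.]
place 1 0.25 0.05 0 [ 0.92  0.24 -0.58  0.38 -0.6  -2.75] 0.0 [ 0. -0.  0.]
place 1 0.25 0.05 0.1 [ 0.89  0.22 -0.58  0.28 -0.53 -2.6 ] 0.0 [ 0. -0.  0.]
place 1 0.25 0.05 -0.1 [ 0.96  0.28 -0.56  0.44 -0.69 -2.86] 0.0 [ 0. -0.  0.]
place 1 0.25 0 0 [ 0.88  0.33 -0.6   0.43 -0.5  -2.78] 0.0 [ 0. -0.  0.]
place 1 0.25 0 0.1 [ 0.85  0.31 -0.59  0.31 -0.43 -2.61] 0.0 [ 0. -0.  0.]
place 1 0.25 0 -0.1 [ 0.91  0.35 -0.58  0.5  -0.59 -2.89] 0.0 [ 0. -0.  0.]
pick 1 0.35 0.1 [ 0.41  0.41 -0.16 -0.26 -1.26 -2.27] 0.0 [ 0. -0.  0.]
pick 1 0.35 0 [ 0.41  0.53 -0.23 -0.29 -1.08 -2.21] 0.0 [ 0. -0.  0.]
place 1 0.35 0.1 0 [ 0.93  0.21 -0.43  0.18 -0.84 -2.57] 0.0 [ 0. -0.  0.]
place 1 0.35 0.1
[... 1575 characters left out ...]
 0.]
place -1 0.35 0.1 0 [ 0.93  0.21 -0.43  0.18 -0.84  0.57] 0.0 [ 0.  0. -0.]
place -1 0.35 0.1 0.1 [ 0.89  0.18 -0.43  0.09 -0.78  0.71] 0.0 [-0.  0.  0.]
place -1 0.35 0.1 -0.1 [ 0.96  0.24 -0.41  0.25 -0.91  0.45] 0.0 [-0. -0. -0.]
place -1 0.35 0.05 0 [ 0.89  0.28 -0.44  0.19 -0.74  0.58] 0.0 [-0.  0.  0.]
place -1 0.35 0.05 0.1 [ 0.85  0.26 -0.43  0.09 -0.69  0.74] 0.0 [-0.  0.  0.]
place -1 0.35 0.05 -0.1 [ 0.92  0.31 -0.43  0.27 -0.81  0.46] 0.0 [-0.  0.  0.]
place -1 0.35 0 0 [ 0.86  0.36 -0.44  0.21 -0.66  0.6 ] 0.0 [-0.  0.  0.]
place -1 0.35 0 0.1 [ 0.82  0.35 -0.43  0.09 -0.61  0.76] 0.0 [-0.  0.  0.]
place -1 0.35 0 -0.1 [ 0.89  0.39 -0.43  0.29 -0.73  0.46] 0.0 [-0.  0.  0.]
```

```bash
python3 - <<'E'
from plan import *
from tgt2 import go2
go2(*pick(.35,.0165,h=.1))
E
```

```text
t 17.55 force [ 0.3  0.  -0.3] TCP [0.6584 0.1972 0.3283] q [ 0.57  0.35  0.17 -0.   -1.39 -2.14]
target [0.5146 0.117  0.1295] rotvec [-0.0686  0.3438  0.3964] shift in current tool mm [143.4 -80.8 198.8] in target tool [  26.6 -130.1  221.4]
down-normal 10mm in tool [-3.43  0.    9.39] upslope 10mm in tool [-9.39 -0.   -3.43] plate y [-0. 10.  0.]
```

step_arm:
  commands: "28 -16 30 0 0 0;29 -16 32 0 0 0;29 -16 32 0 0 0;29 -16 32 0 0 0;28 -16 24 -0.0172 0.086 0.099;0 0 0 -0.0172 0.086 0.099;0 0 0 -0.0172 0.086 0.099;0 0 0 -0.0172 0.086 0.099"

```text
t: 18.55
eef_pos: [0.5155, 0.1183, 0.1791]
ee_rot: [3.141, -0.352, 2.737]
force: [0.4, -0.3, -1.2]
width: 0.06
```

step_arm:
  commands: "0 0 0 0 0 0;0 0 0 0 0 0"

```text
t: 18.8
eef_pos: [0.5155, 0.1183, 0.1785]
ee_rot: [3.141, -0.349, 2.742]
force: [0.5, 0.7, -0.1]
width: 0.0598
```

```bash
python3 look.py f2; python3 - <<'E'
from plan import *
from tgt2 import go2
go2(*pick(.35,.0165,h=.1))
E
```

```text
18.8 [0.5155 0.1183 0.1785] [ 3.1406 -0.3486  2.7415] 0.015 [ 0.5  0.7 -0.1] 0.059820472103342466
t 18.85 force [ 0.2 -0.2 -0.2] TCP [0.5154 0.1186 0.1787] q [ 0.41  0.36 -0.11 -0.26 -1.36 -2.3 ]
target [0.5146 0.117  0.1295] rotvec [0.0002 0.0015 0.0023] shift in current tool mm [-16.7  -1.8  46.2] in target tool [-16.8  -1.8  46.2]
down-normal 10mm in tool [-3.43  0.    9.39] upslope 10mm in tool [-9.39 -0.   -3.43] plate y [-0. 10.  0.]
```

View pics/f2b.png

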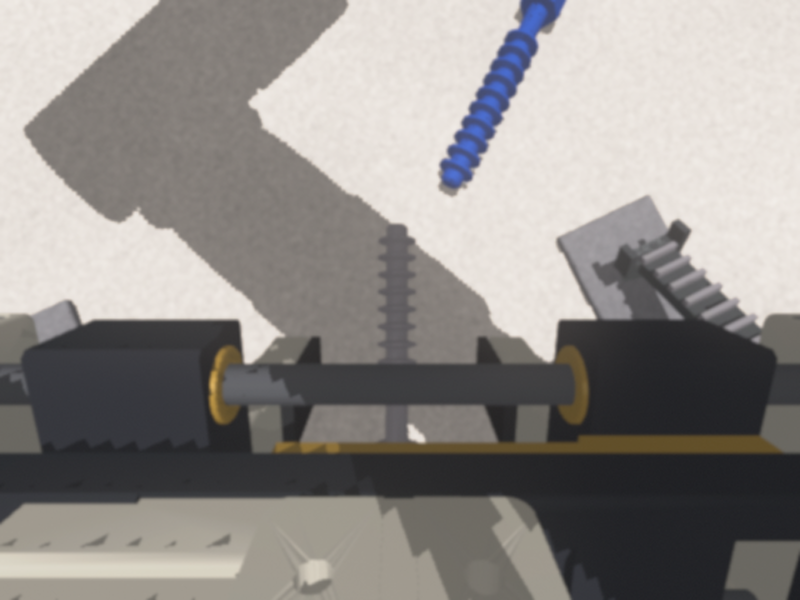

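step_arm:
  commands: "-8 -0.4 22 0 0 0;-9 -0.4 25 0 0 0;-9 -0.4 25 0 0 0;-9 -0.3 25 0 0 0;-8 -0.3 22 0 0 0.002;-5 0 13 0 0 0;-3.1 0 8.1 0 0 0;0 0 0 0 0 0"

```text
t: 19.85
eef_pos: [0.515, 0.1174, 0.0292]
ee_rot: [-3.141, -0.35, 2.739]
force: [-0.4, -0.7, 0.6]
width: 0.0597
```

```bash
python3 - <<'E'
from plan import *
from tgt2 import go2
go2(*pick(.35,.0165,h=0))
E
```

```text
t 19.85 force [-0.4 -0.7  0.6] TCP [0.515  0.1174 0.0292] q [ 0.41  0.53 -0.23 -0.29 -1.08 -2.21]
target [0.5146 0.117  0.0295] rotvec [-0.0002 -0.0001 -0.0006] shift in current tool mm [ 0.3 -0.6 -0.2] in target tool [ 0.3 -0.6 -0.2]
down-normal 10mm in tool [-3.43  0.    9.39] upslope 10mm in tool [-9.39 -0.   -3.43] plate y [-0. 10.  0.]
```

step_arm:
  commands: "0 0 0 0 0 0;0 0 0 0 0 0;0 0 0 0 0 0;0 0 0 0 0 0;0 0 0 0 0 0;0 0 0 0 0 0"
  jaw: 10
  grip_force: 45

```text
t: 20.6
eef_pos: [0.5151, 0.1173, 0.0294]
ee_rot: [-3.141, -0.35, 2.739]
force: [-0.4, -0.7, 4.0]
width: 0.026
```

step_arm:
  commands: "3.4 0 -9.4 0 0 0;9 0 -25 0 0 0;12 0 -33 0 0 0;12 0 -33 0 0 0;12 0 -33 0 0 0;7 0 -19 0 0 0;0 0 0 0 0 0;0 0 0 0 0 0"

```text
t: 21.6
eef_pos: [0.5145, 0.1173, 0.1902]
ee_rot: [-3.141, -0.352, 2.738]
force: [-0.1, 0.7, -5.2]
width: 0.0264
```

```bash
python3 look.py f3
```

```text
21.6 [0.5145 0.1173 0.1902] [-3.1405 -0.3517  2.7379] 0.014 [-0.1  0.7 -5.2] 0.02641617661992927
```

View pics/f3b.png

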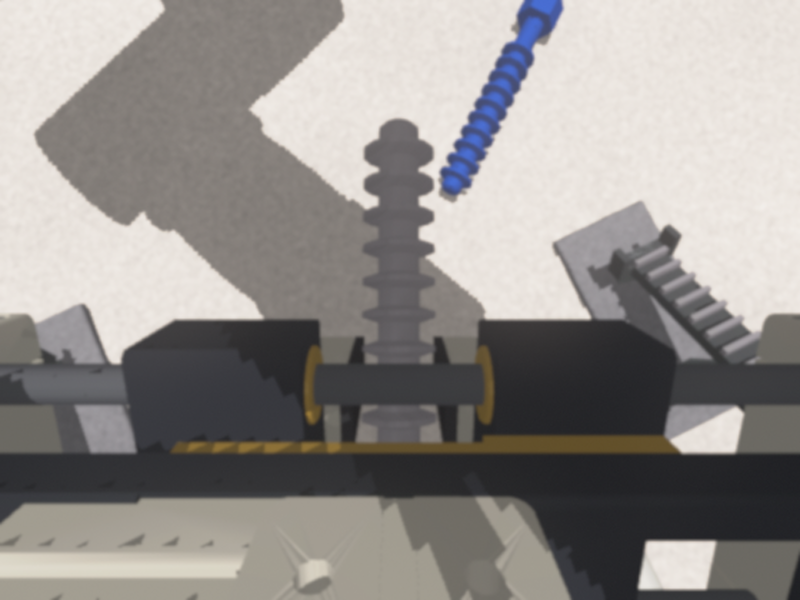

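```bash
python3 - <<'E'
from held import *
from plan import mid
f,st=load("f3")
held(f,[(-56.25,365,433,154),(-43.75,365,433,184),(-31.25,364,434,217),(-18.75,363,434,249),(-6.25,364,433,282),(6.25,363,434,316)],x0=(.0235,0,.025,.35,0))
print(mid(.35,.0165))
from plan import *
from tgt2 import go2
go2(*tgt2(PL,mid(.35,.0165),.06,tilt=.35))
E
```

```text
held mid(tool) mm [22.9 -1.4 29.8] pitch(head up+) 0.262 yaw -0.005 rms 0.88
(np.float64(0.023484317821184472), 0, np.float64(0.025072445186386287))
t 21.65 force [-0.7 -0.6 -4.6] TCP [0.5145 0.1172 0.19  ] q [ 0.41  0.35 -0.1  -0.26 -1.38 -2.3 ]
target [0.5426 0.3049 0.1588] rotvec [ 0.0384 -0.5173 -0.4468] shift in current tool mm [ 34.2 183.7  45.4] in target tool [-29.7 186.4  36.8]
down-normal 10mm in tool [-3.43 -0.    9.39] upslope 10mm in tool [-9.39 -0.   -3.43] plate y [ 0. 10. -0.]
```

```bash
python3 - <<'E'
from held import *
f,st=load("f3");Tc=np.linalg.inv(np.array(f["tool_from_camera"]))
L=[(-56.25,399,154),(-43.75,399,184),(-31.25,399,217),(-18.75,398.5,249),(-6.25,398.5,282),(6.25,398.5,316),(18.75,398,349)]
for c in(.0155,.0165,.0175):
    def F(p):
        ax=np.array([-np.cos(p[0]),0,-np.sin(p[0])]);r=[]
        for a,col,row in L:
            X=np.array([0,0,c])+(a/1000-p[1])*ax;Y=Tc[:3,:3]@X+Tc[:3,3];q=P(f)@Y;r.append((q/q[2])[1]-row*.7)
        return np.array(r)
    r=least_squares(F,[.35,.025]);print(c,r.x.round(4),r.fun.round(1))
fs=grab_frame("side");save(fs,"side6");cv2.imwrite("pics/side6c.png",cv2.resize(fs["frame"][110:250,220:360,::-1],None,fx=4.2,fy=4.2,interpolation=cv2.INTER_CUBIC))
E
```

```text
0.0155 [0.333  0.0254] [-0.5  0.6 -0.1  0.2  0.1 -0.4  0. ]
0.0165 [0.3213 0.0252] [-0.5  0.7  0.   0.3  0.1 -0.5 -0.1]
0.0175 [0.3092 0.0249] [-0.6  0.7  0.1  0.4  0.2 -0.5 -0.2]
```

View pics/side6c.png

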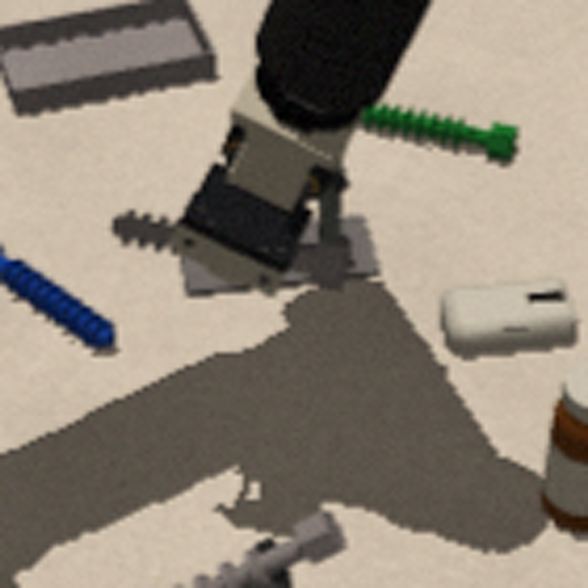

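```bash
python3 - <<'E'
from h import *
from scipy.spatial.transform import Rotation as R
f=load("side6")[0];st=load("f3")[1];T=R.from_euler('xyz',st['ee_rot']).as_matrix()
for p in(.2,.26,.32,.35):
    u=T@np.array([-np.cos(p),0,-np.sin(p)]);G=st['eef_pos']+T@[0,0,.0165];m=G-.025*u
    print(p,u.round(3),proj(f,[m+.098*u,m-.066*u]).round(1).tolist())
E
```

```text
0.2 [ 0.909 -0.388 -0.151] [[298.1, 175.7], [247.7, 159.9]]
0.26 [ 0.916 -0.391 -0.092] [[298.3, 174.6], [247.6, 161.2]]
0.32 [ 0.919 -0.392 -0.032] [[298.4, 173.5], [247.7, 162.6]]
0.35 [ 0.92  -0.393 -0.002] [[298.4, 173.0], [247.7, 163.3]]
```

step_arm:
  commands: "8 28 1.4 0 0 0;10 39 1.4 0 0 0;10 39 1.4 0 0 0;10 39 1.3 0 0 0;10 38.7 1.3 0 0 0;0 0 0 0 0 0"

```text
t: 22.45
eef_pos: [0.5433, 0.3074, 0.1994]
ee_rot: [-3.14, -0.352, 2.74]
force: [-0.2, -1.2, -4.4]
width: 0.0262
```

step_arm:
  commands: "0 0 0 0.0077 -0.1035 -0.0894;0 0 0 0.0077 -0.1035 -0.0894;0 0 0 0.0077 -0.1035 -0.0894;0 0 0 0.0077 -0.1035 -0.0894;0 0 0 0.0076 -0.1033 -0.0892;0 0 0 0 0 0;0 0 0 0 0 0"

```text
t: 23.32
eef_pos: [0.5437, 0.3047, 0.2011]
ee_rot: [3.141, 0.174, -3.103]
force: [0.3, -0.2, -4.2]
width: 0.0265
```

```bash
python3 look.py f4; python3 - <<'E'
from plan import *
from tgt2 import go2
go2(*tgt2(PL,mid(.35,.0165),.04,tilt=.35))
E
```

```text
23.325 [0.5437 0.3047 0.2011] [ 3.1414  0.174  -3.1028] 0.028 [ 0.3 -0.2 -4.2] 0.02654253168999187
t 23.375 force [ 0.5 -0.5 -4.7] TCP [0.5443 0.3049 0.2013] q [ 0.9   0.23 -0.37  0.17 -0.86 -2.54]
target [0.5526 0.3053 0.1415] rotvec [ 0.0004  0.0011 -0.0016] shift in current tool mm [ 2.2 -0.  60.3] in target tool [ 2.1  0.  60.3]
down-normal 10mm in tool [-3.43 -0.    9.39] upslope 10mm in tool [-9.39 -0.   -3.43] plate y [ 0. 10. -0.]
```

View pics/f4b.png

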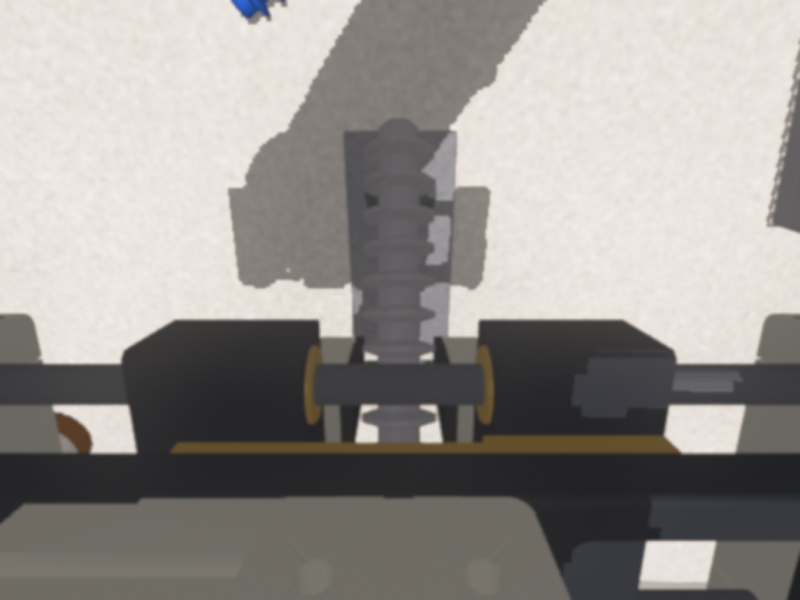

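Well centred over the plate: bolt at column 399, stand between 345 and 455. I'm lowering it to 40 mm, then 12 mm above home.

step_arm:
  commands: "0.5 0 15 0 0 0;0.5 0 18 0 0 0;0.6 0 16 0 0 0;0.5 0 11.3 0 0 0;0 0 0 0 0 0;0 0 0 0 0 0"

```text
t: 24.12
eef_pos: [0.5525, 0.3056, 0.142]
ee_rot: [3.141, 0.176, -3.101]
force: [0.1, -0.5, -4.5]
width: 0.0262
```

```bash
python3 look.py f5; python3 - <<'E'
from plan import *
from tgt2 import go2
from fit import platepts
go2(*tgt2(PL,mid(.35,.0165),.01,tilt=.35))
f,st=load("f5");im=f["frame"].copy()
pts=[(.0125*i,y,.0055) for i in range(-4,5) for y in(-.012,.012)]+[(s*.056,y,.012) for s in(-1,1) for y in(-.017,.017)]
for q in proj(f,platepts(PL,pts),st): cv2.circle(im,tuple(int(round(v)) for v in q),1,(255,0,0),-1)
cv2.imwrite("pics/of5.png",cv2.resize(im[60:260,200:360,::-1],None,fx=4.5,fy=2.9,interpolation=cv2.INTER_CUBIC))
fs=grab_frame("side");save(fs,"side7");cv2.imwrite("pics/side7c.png",cv2.resize(fs["frame"][90:210,240:360,::-1],None,fx=5,fy=5,interpolation=cv2.INTER_CUBIC))
E
```

```text
24.125 [0.5525 0.3056 0.142 ] [ 3.1409  0.1764 -3.1013] 0.004 [ 0.1 -0.5 -4.5] 0.02618375585570222
t 24.175 force [ 0.8 -0.4 -3.9] TCP [0.5525 0.3056 0.1423] q [ 0.89  0.3  -0.44  0.2  -0.72 -2.56]
target [0.5676 0.3059 0.1155] rotvec [0.0011 0.0031 0.0003] shift in current tool mm [-10.1  -0.4  29. ] in target tool [-10.2  -0.4  28.9]
down-normal 10mm in tool [-3.43 -0.    9.39] upslope 10mm in tool [-9.39 -0.   -3.43] plate y [ 0. 10. -0.]
```

View pics/of5.png

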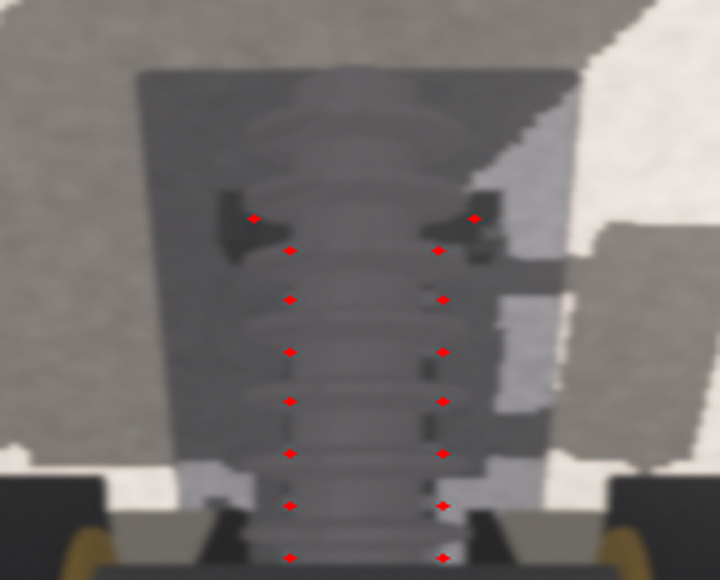

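View pics/side7c.png

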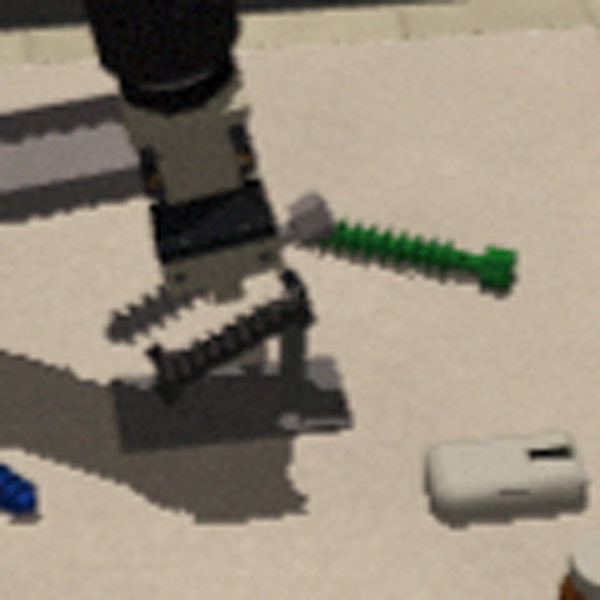

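step_arm:
  commands: "-3 -0.1 9 0 0.001 0;-3 -0.1 9 0 0.001 0;-2.5 -0.1 7 0 0.001 0;-1.6 -0.1 4 0 0 0;0 0 0 0 0 0;0 0 0 0 0 0"

```text
t: 24.98
eef_pos: [0.5672, 0.3056, 0.1149]
ee_rot: [3.141, 0.173, -3.101]
force: [-0.1, -0.2, -4.6]
width: 0.0262
```

```bash
python3 look.py f6; python3 - <<'E'
from plan import *
from tgt2 import go2
from fit import platepts
go2(*tgt2(PL,mid(.35,.0165),.005,tilt=.35))
f,st=load("f6");im=f["frame"].copy()
cv2.imwrite("pics/of6.png",cv2.resize(im[60:260,200:360,::-1],None,fx=4.5,fy=2.9,interpolation=cv2.INTER_CUBIC))
E
```

```text
24.975 [0.5672 0.3056 0.1149] [ 3.1411  0.173  -3.1013] 0.002 [-0.1 -0.2 -4.6] 0.02618423167168437
t 25.025 force [-0.4 -0.  -4.7] TCP [0.5672 0.3056 0.1151] q [ 0.86  0.35 -0.44  0.2  -0.67 -2.55]
target [0.5701 0.306  0.1112] rotvec [ 0.0007 -0.0005  0.0003] shift in current tool mm [-2.2  0.3  4.3] in target tool [-2.2  0.3  4.3]
down-normal 10mm in tool [-3.43 -0.    9.39] upslope 10mm in tool [-9.39 -0.   -3.43] plate y [ 0. 10. -0.]
```

View pics/of6.png

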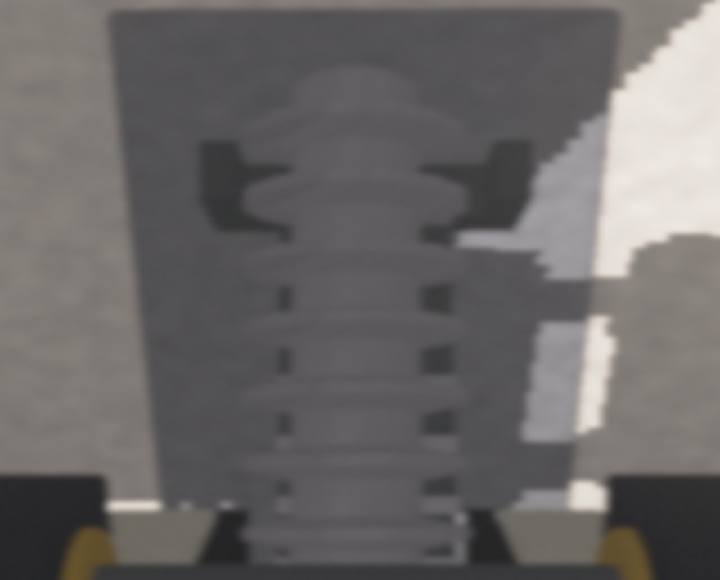

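step_arm:
  commands: "-0.7 0.5 1.4 0 0 0;-0.7 0.5 1.4 0 0 0;-0.8 0.2 1.4 0 0 0;0 0 0 0 0 0;0 0 0 0 0 0"

```text
t: 25.65
eef_pos: [0.57, 0.3068, 0.111]
ee_rot: [3.141, 0.173, -3.101]
force: [-0.5, -0.0, -5.3]
width: 0.0262
```

step_arm:
  commands: "-0.3 0 0.9 0 0 0;0 0 0 0 0 0;-0.3 0 0.9 0 0 0;0 0 0 0 0 0;0 0 0 0 0 0"

```text
t: 26.28
eef_pos: [0.5709, 0.3068, 0.1093]
ee_rot: [3.141, 0.173, -3.101]
force: [-0.3, 0.5, -5.1]
width: 0.0261
```

```bash
python3 look.py f7; python3 - <<'E'
from plan import *
from tgt2 import go2
go2(*tgt2(PL,mid(.35,.0165),.000,tilt=.35))
f,st=load("f7");im=f["frame"].copy()
cv2.imwrite("pics/of7.png",cv2.resize(im[60:260,200:360,::-1],None,fx=4.5,fy=2.9,interpolation=cv2.INTER_CUBIC))
E
```

```text
26.275 [0.5709 0.3068 0.1093] [ 3.1413  0.1728 -3.1014] 0.002 [-0.3  0.5 -5.1] 0.026106699761534576
t 26.325 force [ 0.2 -0.4 -4.2] TCP [0.5709 0.3068 0.1094] q [ 0.86  0.36 -0.44  0.2  -0.66 -2.54]
target [0.5726 0.3061 0.1069] rotvec [ 0.0004 -0.0008  0.0002] shift in current tool mm [-1.2 -0.8  2.7] in target tool [-1.2 -0.8  2.7]
down-normal 10mm in tool [-3.43 -0.    9.39] upslope 10mm in tool [-9.39 -0.   -3.43] plate y [ 0. 10. -0.]
```

View pics/of7.png

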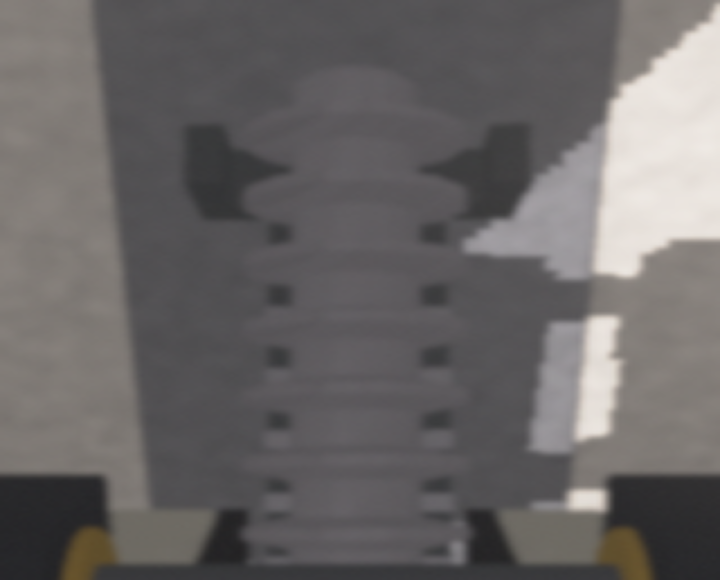

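step_arm:
  commands: "-0.35 0 0.9 0 0 0;0 0 0 0 0 0;-0.35 0 0.9 0 0 0;0 0 0 0 0 0;0 0 0 0 0 0"

```text
t: 26.95
eef_pos: [0.5719, 0.3069, 0.1077]
ee_rot: [3.141, 0.173, -3.101]
force: [0.4, 0.3, -5.1]
width: 0.0259
```

step_arm:
  commands: "-0.2 0 0.5 0 0 0;0 0 0 0 0 0;0 0 0 0 0 0"

```text
t: 27.32
eef_pos: [0.5722, 0.3069, 0.1073]
ee_rot: [3.141, 0.173, -3.101]
force: [-0.2, 0.1, -4.2]
width: 0.0263
```

step_arm:
  commands: "-0.2 0 0.5 0 0 0;0 0 0 0 0 0;0 0 0 0 0 0"

```text
t: 27.7
eef_pos: [0.5723, 0.3069, 0.1072]
ee_rot: [3.141, 0.173, -3.101]
force: [-6.3, -0.4, 2.3]
width: 0.0262
```

```bash
python3 look.py f8; python3 - <<'E'
from plan import *
from tgt2 import go2
go2(*tgt2(PL,mid(.35,.0165),.000,tilt=.35))
E
```

```text
27.7 [0.5723 0.3069 0.1072] [ 3.1412  0.1729 -3.1013] 0.001 [-6.3 -0.4  2.3] 0.026239710611097658
t 27.75 force [-5.5 -0.8  2.2] TCP [0.5723 0.3069 0.1072] q [ 0.86  0.36 -0.44  0.21 -0.66 -2.54]
target [0.5726 0.3061 0.1069] rotvec [ 0.0005 -0.0007  0.0003] shift in current tool mm [-0.2 -0.9  0.3] in target tool [-0.2 -0.9  0.3]
down-normal 10mm in tool [-3.43 -0.    9.39] upslope 10mm in tool [-9.39 -0.   -3.43] plate y [ 0. 10. -0.]
```

step_arm:
  commands: "0 0 0 0 0 0;0 0 0 0 0 0;0 0 0 0 0 0"
  grip_force: 5

```text
t: 28.12
eef_pos: [0.5726, 0.307, 0.1071]
ee_rot: [3.141, 0.173, -3.101]
force: [-5.2, -1.2, 4.3]
width: 0.0274
```

step_arm:
  commands: "0 0 0 0 0 0;0 0 0 0 0 0;0 0 0 0 0 0;0 0 0 0 0 0"
  jaw: 60

```text
t: 28.62
eef_pos: [0.5726, 0.3069, 0.1067]
ee_rot: [3.141, 0.173, -3.101]
force: [-0.5, -0.3, -0.6]
width: 0.0583
```

```bash
python3 look.py f9
```

```text
28.625 [0.5726 0.3069 0.1067] [ 3.1412  0.1729 -3.1014] 0.002 [-0.5 -0.3 -0.6] 0.05827940318574798
```

View pics/f9b.png

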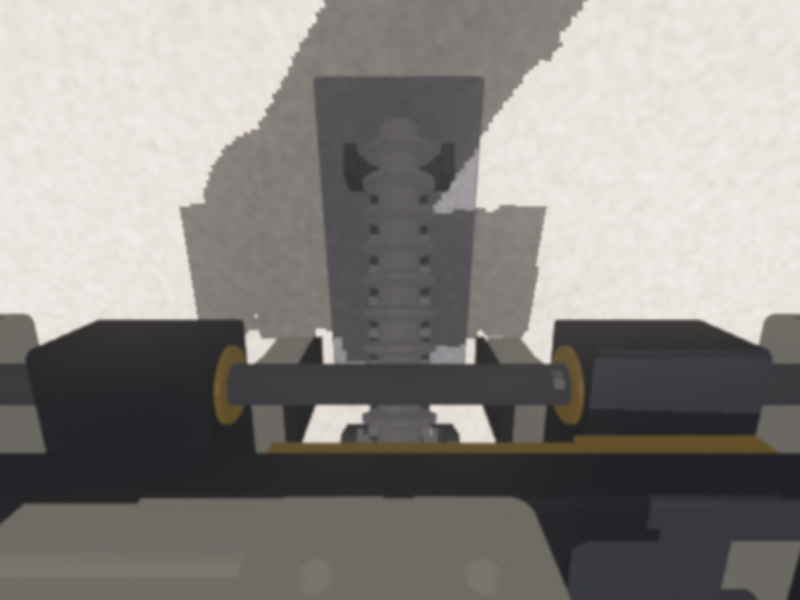

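step_arm:
  commands: "0 0 -6 0 0 0;0 0 -15 0 0 0;0 0 -30 0 0 0;0 0 -40 0 0 0;-20 -20 -40 0 0.08 0;-30 -35 -20 0 0.09 0;-30 -40 0 0 0 0;0 0 0 0 0 0"

```text
t: 29.68
eef_pos: [0.6332, 0.2116, 0.2631]
ee_rot: [3.141, 0.004, -3.105]
force: [-0.3, -0.7, -0.9]
width: 0.0602
```

step_arm:
  commands: "-30 -40 -5 0 0 0;-10 -20 -5 0 0 0;0 0 0 0 0 0;0 0 0 0 0 0"

```text
t: 30.18
eef_pos: [0.6732, 0.1564, 0.2725]
ee_rot: [3.141, 0.003, -3.101]
force: [-0.4, -0.1, 0.1]
width: 0.06
```

```bash
python3 look.py v1; python3 - <<'E'
from h import *
for n in("scene","side"):
    f=grab_frame(n);save(f,n+"9")
f=load("side9")[0]["frame"];g=load("scene9")[0]["frame"]
r=lambda im,x0,y0,w,h,s:cv2.resize(im[y0:y0+h,x0:x0+w,::-1],None,fx=s,fy=s,interpolation=cv2.INTER_CUBIC)
m=np.hstack([r(f,230,215,90,90,4),r(f,245,125,90,90,4)]);cv2.imwrite("pics/s9.png",m)
cv2.imwrite("pics/sc9.png",r(g,140,130,280,210,2.8))
E
```

```text
30.175 [0.6732 0.1564 0.2725] [ 3.1407e+00  2.9000e-03 -3.1009e+00] 0.01 [-0.4 -0.1  0.1] 0.06003323468009573
```

View pics/v1b.png

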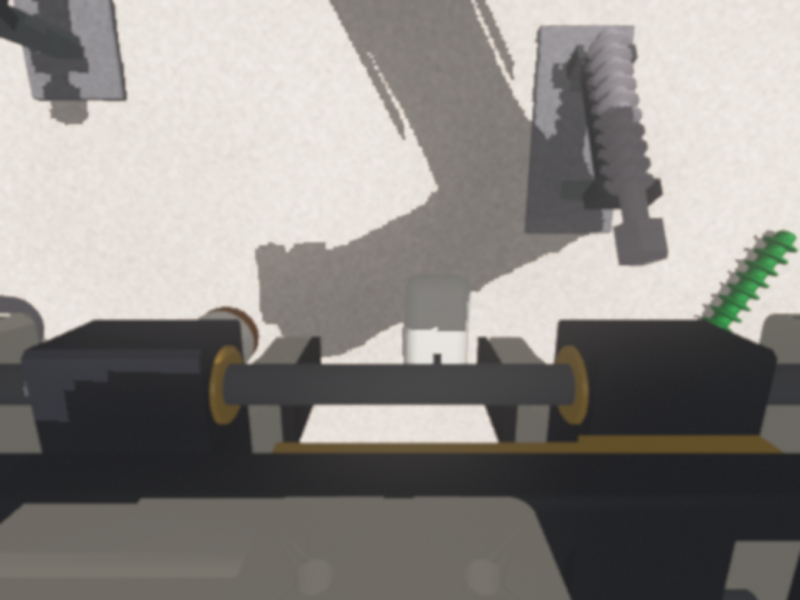

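View pics/s9.png

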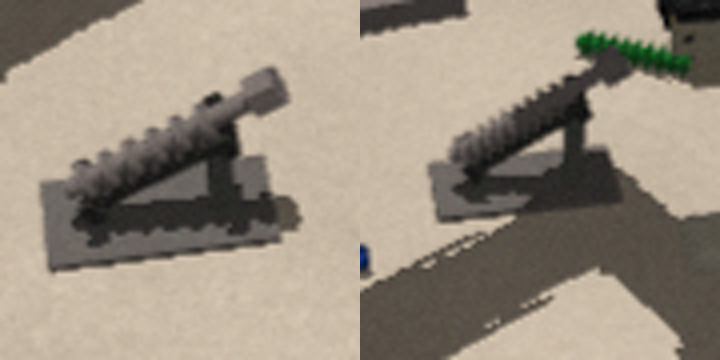

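View pics/sc9.png

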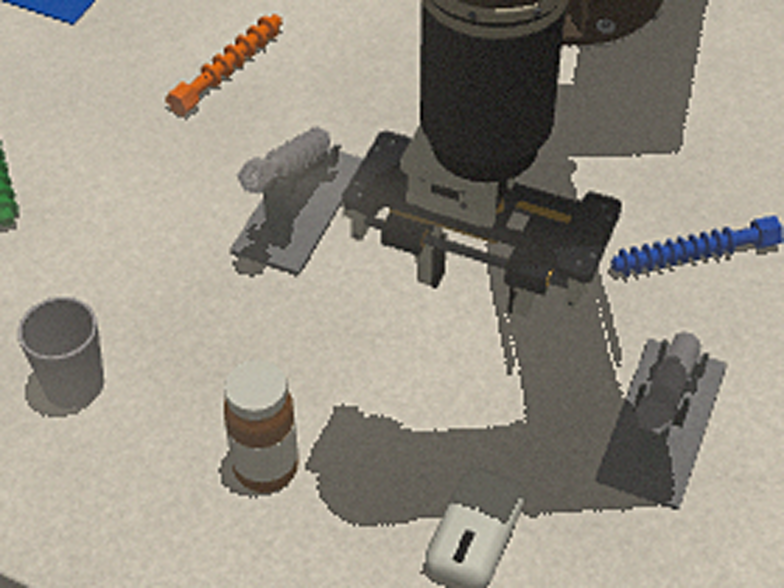

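```bash
python3 - <<'E'
from fit import *
f=load("side9")[0];v,sv=load("v1")
for nm,p in(("coarse",(.464,-.125,.044)),("fine",(.5608,.3056,.04))):
    for z in(.014,.0195):
        X=platepts(p,[(.098,0,z),(-.066,0,z)]);print(nm,z,"side head/tip",proj(f,X).round(1).tolist(),"wrist(800)",(proj(v,X,sv)/.7).round(0).tolist())
    print("base corners side",proj(f,basepts(p,[(-.085,.039,.008),(-.085,-.039,.008),(.085,-.039,.008)])).round(1).tolist())
def show(o,im,n,s=6): cv2.imwrite(f"pics/{n}.png",cv2.resize(im[o[1]:o[1]+60,o[0]:o[0]+70,::-1],None,fx=s,fy=s,interpolation=cv2.INTER_CUBIC))
a=f["frame"]
m=[cv2.resize(a[y:y+60,x:x+65,::-1],None,fx=6,fy=6,interpolation=cv2.INTER_CUBIC) for x,y in((238,228),(260,133))]
cv2.imwrite("pics/z9.png",np.hstack(m))
E
```

```text
coarse 0.014 side head/tip [[295.7, 237.5], [246.6, 261.9]] wrist(800) [[-72.0, 48.0], [-3.0, -149.0]]
coarse 0.0195 side head/tip [[294.8, 236.5], [245.6, 261.0]] wrist(800) [[-82.0, 40.0], [-10.0, -159.0]]
base corners side [[239.5, 259.9], [241.6, 281.5], [300.1, 273.9]]
fine 0.014 side head/tip [[307.8, 141.1], [268.3, 163.6]] wrist(800) [[639.0, 244.0], [606.0, 39.0]]
fine 0.0195 side head/tip [[307.1, 140.1], [267.5, 162.6]] wrist(800) [[644.0, 241.0], [610.0, 32.0]]
base corners side [[261.8, 165.2], [264.2, 179.0], [310.7, 174.1]]
```

View pics/z9.png

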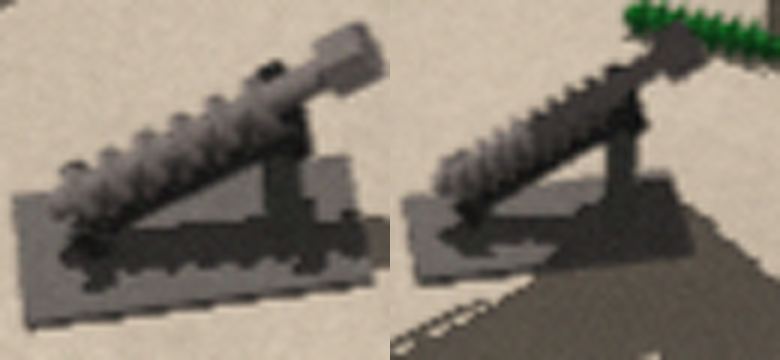

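```bash
python3 - <<'E'
from h import *
v,sv=load("v1")
cv2.imwrite("pics/v1c.png",cv2.resize(v["frame"][10:195,360:475,::-1],None,fx=5,fy=3.2,interpolation=cv2.INTER_CUBIC))
E
```

```text
(no output)
```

View pics/v1c.png

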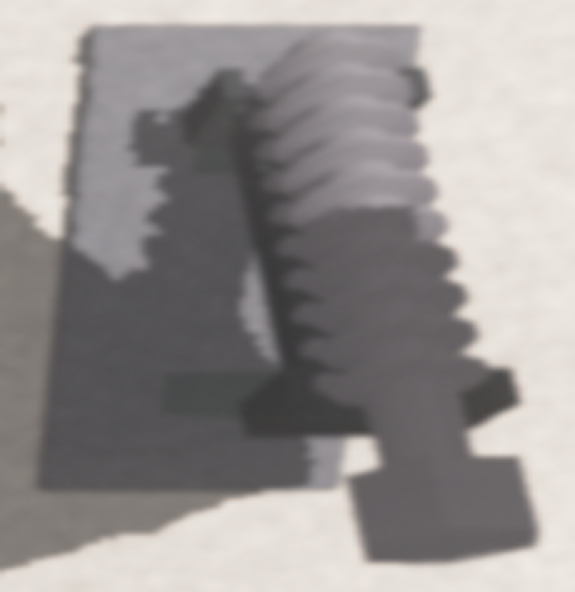

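```bash
python3 - <<'E'
from fit import *
v,sv=load("v1");o=np.array([360,10.]);sc=np.array([5,3.2])
c=lambda x,y:o+np.array((x,y))/sc
B=[((-.085,-.039,.008),c(90,27)),((-.085,.039,.008),c(420,27)),((.085,-.039,.008),c(40,488)),((.085,.039,.008),c(340,488))]
p=plate([(v,sv,B,[])],[.561,.305,.04])
for q in(p,(.5608,.3056,.04)):
  for z in(.014,.0195):
    R_=proj(v,platepts(q,[(.098,0,z),(.056,0,z),(.044,0,z),(.098,-.015,z),(.098,.015,z)]),sv);print(z,((R_-o)*sc).round(0).tolist())
E
```

```text
plate [0.5607 0.3054 0.046 ] rms 0.93 [-0.4 -0.8  0.6 -1.3 -0.   1.6 -0.2  1.2]
0.014 [[439.0, 514.0], [405.0, 383.0], [396.0, 348.0], [358.0, 515.0], [521.0, 514.0]]
0.0195 [[456.0, 507.0], [420.0, 374.0], [411.0, 338.0], [373.0, 507.0], [539.0, 506.0]]
0.014 [[438.0, 514.0], [405.0, 383.0], [396.0, 348.0], [356.0, 515.0], [519.0, 514.0]]
0.0195 [[454.0, 507.0], [420.0, 374.0], [411.0, 338.0], [371.0, 507.0], [537.0, 507.0]]
```

step_arm:
  commands: "8 -40 0 0 0 0;13 -56 0 0 0 0;13 -56 0 0 0 0;13 -56 0 0 0 0;13 -56 0 0 0 0;13 -56 0 0 0 0;13 -56 0 0 0 0;8 -40 0 0 0 0"

```text
t: 31.32
eef_pos: [0.596, -0.2651, 0.2719]
ee_rot: [3.141, 0.003, -3.101]
force: [0.6, -0.2, 0.4]
width: 0.0606
```

step_arm:
  commands: "0 0 0 0 0 0;0 0 0 0 0 0;0 0 0 0 0 0"

```text
t: 31.7
eef_pos: [0.597, -0.2624, 0.2718]
ee_rot: [3.141, 0.003, -3.1]
force: [0.1, -0.9, -0.6]
width: 0.0599
```

```bash
python3 look.py v2
```

```text
31.7 [ 0.597  -0.2624  0.2718] [ 3.1411e+00  3.0000e-03 -3.0998e+00] 0.003 [ 0.1 -0.9 -0.6] 0.05994637441398116
```

View pics/v2b.png

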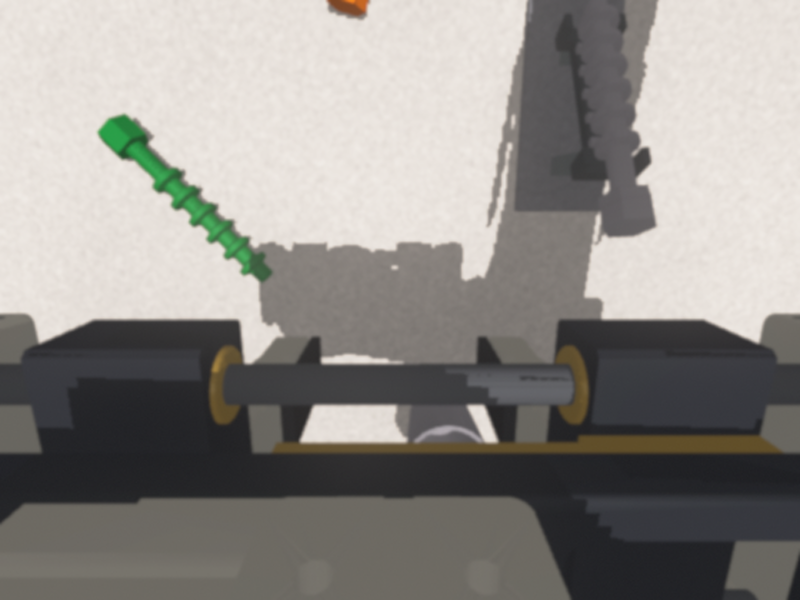

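```bash
python3 - <<'E'
from fit import *
v,sv=load("v2");o=np.array([350,0.]);sc=np.array([5,3.2])
for q in((.464,-.125,.046),(.4645,-.126,.046)):
  for z in(.014,.0195):
    R_=proj(v,platepts(q,[(.098,0,z),(.05,0,z),(.03,0,z),(.01,0,z),(-.01,0,z)]),sv);print(z,((R_-o)*sc).round(0).tolist())
  print("corner",((proj(v,basepts(q,[(.085,-.039,.008),(.085,.039,.008)]),sv)-o)*sc).round(0).tolist())
im=v["frame"].copy()
cv2.imwrite("pics/v2c.png",cv2.resize(im[0:185,350:480,::-1],None,fx=5,fy=3.2,interpolation=cv2.INTER_CUBIC))
E
```

```text
0.014 [[449.0, 473.0], [411.0, 324.0], [396.0, 266.0], [382.0, 210.0], [369.0, 156.0]]
0.0195 [[464.0, 464.0], [425.0, 313.0], [410.0, 254.0], [396.0, 197.0], [381.0, 142.0]]
corner [[55.0, 473.0], [359.0, 472.0]]
0.014 [[443.0, 474.0], [405.0, 326.0], [391.0, 268.0], [377.0, 212.0], [363.0, 158.0]]
0.0195 [[458.0, 465.0], [420.0, 314.0], [405.0, 255.0], [390.0, 199.0], [376.0, 144.0]]
corner [[51.0, 474.0], [355.0, 473.0]]
```

View pics/v2c.png

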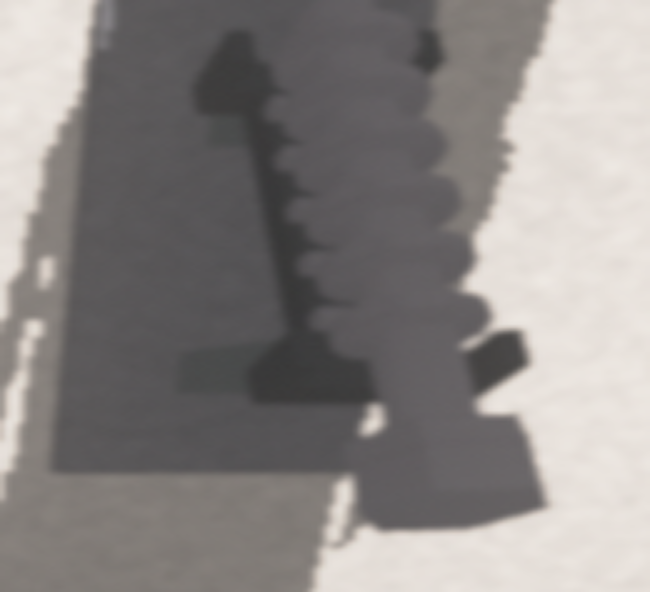

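```bash
python3 -c "
from station import *
s=get_state();print(s['t'],s['force'],s['qd'].max());print(job_done())"
```

```text
31.75 [-0.45444348 -0.09822193  0.32803738] 0.002051124406449256
the job is handed in; nothing more can be done
None
```

Both grey bolts are on the gauge plates of their own pitch, head at the upper end, released. I handed the job in at 31.8 s.

- **Setting down:** each bolt went down in small steps. It first touched within about 0.5 mm of home depth, with only 5–10 N at the wrist, so neither rode on the teeth, which would stop it 5.5 mm higher. I did not read the bolt-to-plate force directly.
- **Last wrist-camera checks:** the heads and crests lie within about 2 px of where a fully seated bolt should appear. A bolt riding 5.5 mm high would be clearly off.
- **Checks that disagreed:** the side view could not settle the depth, because 5.5 mm is only about 1.5 px there and its calibration is off by about 1 px. So the depth rests on the contact heights and the wrist views.
- **Coarse plate:** the arm stuck at a joint limit on the first approach. I turned the tool about 0.12 rad around the bolt's axis, and the pose came into reach.
- **Bystanders and look-alikes:** the jar, beaker, mouse and the coloured look-alikes were never approached. They look unmoved in the last scene view, but I did not measure that.

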